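# Clamp a thin tube to the green mark of a load-indicating handwheel

## Robot

A 6-joint arm with a two-finger parallel gripper is mounted at the origin on a cart in front of the work surface, level with it; the furniture and walls round the work are solid. World frame = base frame: x ahead of the robot, y to its left, z up, the work surface at z = 0. Lengths are in m, angles in degrees, forces in N, time in s.
With the tool pointing down it reaches from about 0.4 to 0.825 m from the base axis. Payload 7 kg.
Tool frame: the origin (TCP) lies midway between the tips of the shut fingers; the grasp point (between the pads) lies 19 mm behind it (ctrl.hold_point_z is the distance from the TCP to the grasp point, in m); z points along the fingers, x is the direction in which the jaws open and shut, and the axes are right-handed (so a half turn about z gives the same grasp; the last joint's range is limited). The gripper opens to 88 mm and grips with 3 to 60 N. Pads are 19 mm wide; open, the fingers measure 130 mm over their backs; the gripper's body (78 mm by 193 mm) begins 47 mm behind the grasp point.
Start: joints at [-60.728, 20.546, 0.682, 0, -70.136, -16.507], TCP at [0.149, -0.658, 0.193] pointing down, gripper open.
Joint ranges: [-176.03, 176.03], [-82.01, 121.73], [-58.28, 71.71], [-173.87, 95.51], [-174.79, -0.11], [-173.66, 173.66]. Speed limits (degrees/s): [136.94, 136.94, 172.46, 180, 180, 180].

## Interface

Orientations are given as [roll, pitch, yaw] about the fixed x, y, z axes, in that order (R = Rz(yaw) Ry(pitch) Rx(roll)).
In Python, from plant import ctrl gives the robot as it stands.
- The arm moves only by the tool apply_moves, never from a script. Its argument "motion" is a list of rows, each a list of 2 entries, a list of its own where there are three numbers: the shift along the world's x, y, z in cm, then the turn about the world's z in degrees. In form: [[[tx, ty, tz], roll], ...]. A call has 1 to 10 rows; each row is the pose to reach, as a shift and turn from the pose commanded when the call began; what a row does not reach only later rows make up. A row lasts 1/10 s, in which the tool goes at most 50 mm and 8.59 degrees, less where a joint would pass 70% of its speed; a pose out of reach is approached as far as the arm can. A call with a gripper value outside its range is refused whole. "hand" is the finger opening in cm, from 0 to 8.76, set as the call begins (left out, the last holds). The fingers move at their own pace and stop on an object; the grip force is fixed at half the most. Time passes only in rows, so rows that repeat a pose let the fingers close. It gives the time, the measured TCP pose, the force and the opening at its end, in the units of the state.
- ctrl.get_obs(): the state, without advancing time (a new reading comes with each control period).
- ctrl.snapshot(name): name is "scene" or "top" or "wrist"; returns (picture, depth): 480x640x3 uint8, blue, green, red; 480x640 float32, m along the optical axis (not along the pixel's ray), 0 where there is no reading.
- ctrl.camera_model(name): a dict with "fx", "fy", "cx", "cy" (pixels), "cam_to_world" (4x4, takes a point from camera to world coordinates); the wrist camera has in their place "tool_from_camera" (4x4, takes a point from camera to tool coordinates, whose origin is the TCP and whose axes are the tool frame's). Camera axes: x right, y down, z forward; pixel columns grow to the right and rows downward; lengths in m; the calibration is good to about 2 mm. A picture is of the moment at which its call begins: read the wrist's pose just before it. camera_model takes no time and is no camera call.
- ctrl.close_job(): hands the job in, once; it reports no verdict.
The state is a dict: "clock": time; "joint_pos": joint angles; "qvel": joint speeds; "tau": joint torques, N m; "tool_pos": TCP position; "orientation": TCP orientation; "force": force on the tool from outside, world axes, zero at the start; "moment": the same for the moment, N m; "opening": finger opening in m.
Only numpy, scipy, OpenCV 4.12 (cv2) and the standard library are available. Lean on these libraries where they do the work, as an engineer would, in place of code of your own. Each camera call takes 0.05 s, during which the arm holds its last target.

## Task

Stand the tall steel tube stub on the bed of the blue screw clamp, between the V stop and the brass jaw, and let go of it. Then turn the handwheel clockwise by its crank knob until the jaw has pushed the tube home into the V and the orange pointer on the far rim, under the wheel, stands in the middle of the green band, and leave it so. The tube wall is thin: never let the pointer run into the red band, and disturb nothing that lies around the clamp.

Things in the scene. Friction and masses are not known exactly. Their poses are not given: they have to be found in the camera images.
- tube: the work: bare grey steel tube stub, 45 mm outside diameter, 62 mm tall, to be gripped from outside (nothing fits into its bore), 0.21 kg (varies), standing on the table. Origin: centre of its underside; z runs up its axis.
- clamp: the fixed clamp: dark base plate 120 x 302 mm, its top (the bed) 10 mm above the table, with a blue gear housing under the handwheel. Origin: underside of the plate; own +y runs along the clamp from the wheel to the tube bed, own +x roughly away from the robot. The tube belongs at own x = 0, the wheel's axis is at own (0, -90 mm). The jaw closes along own +y.
- v_stop: steel V stop on load springs. Origin: at bed height, the point over which the tube's axis stands when the tube is home in the V; axes parallel to the clamp's, the V opens to -y, towards the jaw. It reaches 40 mm above the bed and 22 mm to either side in x, so fingers on the tube's +x and -x sides pass it. Under clamping load it gives way along +y, 3 N per mm, and this moves the pointer.
- ram: the steel ram with the brass jaw pad on its nose (pad 36 mm wide, from 17 to 47 mm above the table). Origin: coincides with the clamp's when the wheel is fully open; one rad of clockwise turn moves it 20 mm along own +y. The pad's face lies 28.5 mm ahead of it (+y), but the pad is screwed in or out by up to 6 mm either way, differently each time: where it bites must be felt or seen.
- wheel_axis (a point): point on the handwheel's vertical axis, 95 mm above the table, in the top face of the wheel. Wheel 124 mm across; clockwise seen from above closes the clamp, 2.9 rad of travel in all. It turns stiffly (0.45 N m, about 9 N at the crank knob) and stays where it is left; the jaw adds 0.42 N at the knob for each newton of clamping force.
- crank_knob (a point): centre of the top of the crank knob, an upright black round knob of 20 mm diameter on the wheel, 48 mm from the wheel's axis, reaching from 94 to 134 mm above the table. It turns with the wheel and does not spin by itself.
- pointer_tip (a point): tip of the orange pointer that hangs from a steel collar under the wheel over the fixed white scale drum, 62.5 mm from the wheel's axis, 68 mm above the table, on the clamp's far (+x) side, hidden by the wheel from above. It does not turn with the wheel: it runs clockwise along the scale, 0.08 rad (5 mm) per mm that the V stop gives way, and back when the load falls.
- green_mark (a point): middle of the green band on the fixed white scale drum, 62.5 mm from the axis, 68 mm above the table, straight beyond the axis in the clamp's +x. The pointer at rest (no load) stands on the broad black zero mark, 0.416 rad (26 mm) before it. Green: 0.306 to 0.526 rad from zero (11.5 to 19.7 N of clamping, middle 15.6 N); red begins at 0.68 rad (25.5 N).
- bolt_b: loose bolt standing on its head, 49 mm tall, to be left alone. Origin: centre of its underside.
- nut_b: loose hexagon nut, 43 mm, 19 mm tall, to be left alone. Origin: centre of its underside.
- coupon_b2: loose flat rusty steel offcut, 50 x 34 x 8 mm, to be left alone. Origin: centre of its underside.
Mind the look-alikes: they are no part of the job. What is shaped like the tube but purple is not meant.

How it is judged (in metres and radians):
On the way, in this order (a step that is already met when the one before it is completed fails the run):
1. the tube stands upright on the clamp's bed between V stop and jaw, let go of and not yet clamped (x of tube in the frame of v_stop between -0.015 and 0.015 m and y of tube in the frame of v_stop between -0.04 and 0.004 m and z of tube in the frame of v_stop below 0.004 m and angle between tube's own z axis and vertical below 0.1 rad and contact force between the fingers and tube below 0.3 N and contact force between ram and tube below 2 N), for 0.2 s.
2. the jaw bears on the tube and the tube bears on the V stop (contact force between ram and tube above 4 N and contact force between v_stop and tube above 3 N), for 0.1 s.
At the end, for the whole second after the job is handed in: The tube stands upright (within 0.08 rad) and at rest on the bed, home in the V stop (within 5 to 6 mm), squeezed between jaw and V stop with 9 to 22 N, and the pointer tip stands within 7.5 mm of the middle of the green band (horizontal distance between pointer_tip and green_mark below 0.0075 m and contact force between ram and tube between 9 and 22 N and contact force between v_stop and tube above 5 N and x of tube in the frame of v_stop between -0.006 and 0.006 m and y of tube in the frame of v_stop above -0.005 m and z of tube in the frame of v_stop below 0.005 m and angle between tube's own z axis and vertical below 0.08 rad and linear speed of tube below 0.01 m/s); the robot touches nothing.
It fails at once if the pointer runs into the red band (clamping force over 27 N) (contact force between ram and tube above 27 N).
It fails at once if the loose bolt, nut or offcut on the table is shifted by more than 20 mm (distance of any of bolt_b, nut_b, coupon_b2 from where it was at the start of the episode above 0.02 m).
It also fails if it takes over 64 s, if anything falls off the work surface, if the arm or the gripper's body presses on something with over 40 N, if the wrist force passes 120 N, or if a joint passes its speed limit or range.

## Working session

There is one attempt and no reset: what is moved stays moved. The work goes in short steps, Python scripts to look and compute and a tool call to move; the robot and the scene stay as the last step left them, time stands still between calls to the robot, and variables do not carry over. Pictures are saved under pics/ and viewed, and the job is handed in when it is done.

Besides the shell and the picture viewer there is one more tool, called after ">>>" as name(argument=value, ...), one argument or row to a line, values as JSON. apply_moves: Moves the arm, as the interface text tells. Its arguments: {"type":"object","properties":{"motion":{"type":"array"},"hand":{"type":"number"}},"required":["motion"]}

```bash
ls; mkdir -p pics
python3 - <<'E'
from plant import ctrl
import cv2,numpy as np
print(ctrl.get_obs())
for n in ("scene","top","wrist"):
    p,d=ctrl.snapshot(n); cv2.imwrite(f"pics/{n}0.png",p); np.save(f"pics/{n}0.npy",d)
    m=ctrl.camera_model(n); print(n,{k:np.round(v,4).tolist() for k,v in m.items()})
E
```

```text
pics
{'clock': 0.0, 'joint_pos': array([-6.07263551e+01,  2.05921924e+01,  6.32873574e-01, -1.88400540e-02,
       -7.01371734e+01, -1.65048014e+01]), 'qvel': array([ 0.14401323,  0.06518922, -0.01413701, -0.05663576, -0.07513904,
        0.0855456 ]), 'tau': array([-2.35414765e-03, -5.82719207e+01,  2.93051201e+01,  6.99707866e+00,
        7.05183222e-03, -1.63949671e-04]), 'tool_pos': array([ 0.14899533, -0.65777684,  0.19231139]), 'orientation': array([-1.79989565e+02, -9.75482533e-02,  1.02762418e+02]), 'force': array([-0.07993129,  1.16881273,  1.2759675 ]), 'moment': array([-0.00665704, -0.00669556, -0.00105133]), 'opening': 0.0877637109519713}
scene {'fx': 489.1322, 'fy': 489.1322, 'cx': 320.0185, 'cy': 241.6502, 'cam_to_world': [[-0.7279, -0.2484, 0.6391, -0.1846], [-0.6851, 0.3021, -0.6628, 0.7869], [-0.0284, -0.9203, -0.3901, 0.57], [0.0, 0.0, 0.0, 1.0]]}
top {'fx': 620.8115, 'fy': 620.8115, 'cx': 314.8563, 'cy': 237.2461, 'cam_to_world': [[-0.0247, -0.9901, 0.138, 0.3689], [-0.9996, 0.0222, -0.0197, 0.041], [0.0164, -0.1384, -0.9902, 1.4556], [0.0, 0.0, 0.0, 1.0]]}
wrist {'fx': 419.2609, 'fy': 419.2609, 'cx': 324.1076, 'cy': 241.3171, 'tool_from_camera': [[1.0, -0.0001, -0.0008, 0.0003], [0.0003, 0.9693, 0.2457, -0.0658], [0.0008, -0.2457, 0.9693, -0.1922], [0.0, 0.0, 0.0, 1.0]]}
```

View pics/scene0.png

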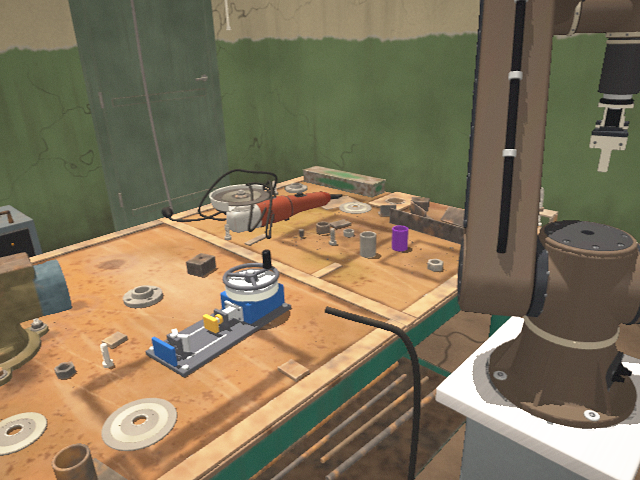

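View pics/top0.png

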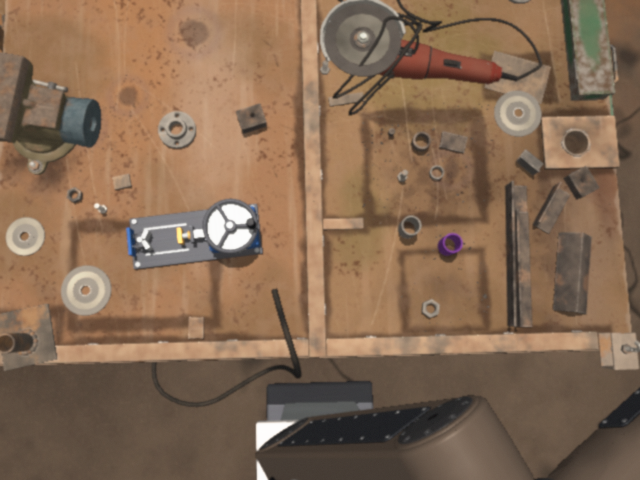

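View pics/wrist0.png

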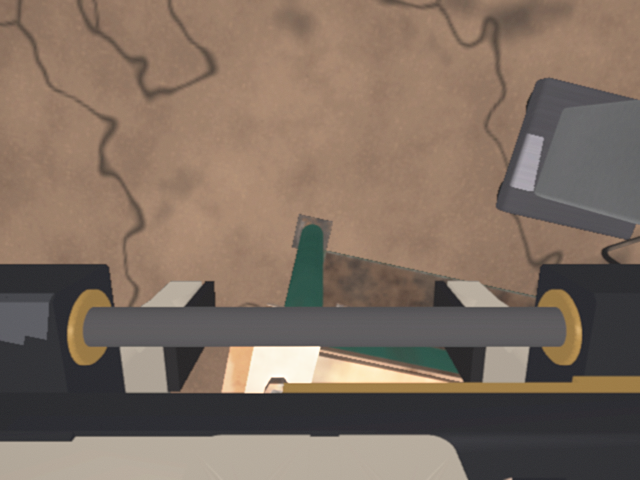

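The scene view shows the clamp with its wheel at (250,275), a grey tube at (368,243) and a purple one at (400,238). In the top view these are at (230,227), (411,226) and (451,244). Things that could be mistaken for the tube, in top-view pixels:
- grey tube (411,226)
- purple tube (451,244)
- low dark ring (421,142)
- rusty pipe (17,342)

I'll measure them and take a close crop.

```bash
cat > h.py <<'E'
import cv2,numpy as np
from plant import ctrl
def ray(n,u,v,T=None):
    m=ctrl.camera_model(n)
    T=np.array(m["cam_to_world"]) if T is None else T
    d=T[:3,:3]@np.array([(u-m["cx"])/m["fx"],(v-m["cy"])/m["fy"],1.]); return T[:3,3],d
def onz(n,u,v,z,T=None):
    o,d=ray(n,u,v,T); return o+d*(z-o[2])/d[2]
def pd(n,D,u,v,T=None):
    o,d=ray(n,u,v,T); return o+d*D[int(round(v)),int(round(u))]
def cloud(n,D,T=None):
    m=ctrl.camera_model(n); T=np.array(m["cam_to_world"]) if T is None else T
    v,u=np.mgrid[0:480,0:640]
    P=np.stack([(u-m["cx"])/m["fx"]*D,(v-m["cy"])/m["fy"]*D,D],-1)
    return P@T[:3,:3].T+T[:3,3]
E
python3 - <<'E'
from h import *
t=cv2.imread("pics/top0.png"); s=cv2.imread("pics/scene0.png"); D=np.load("pics/top0.npy"); S=np.load("pics/scene0.npy")
a=cv2.resize(t[190:280,115:275],None,fx=4.9,fy=4.9,interpolation=2)
b=cv2.resize(t[120:280,370:490],None,fx=3,fy=3,interpolation=2)
cv2.imwrite("pics/c1.png",a); cv2.imwrite("pics/c2.png",b)
cv2.imwrite("pics/c3.png",cv2.resize(s[255:375,140:300],None,fx=4.9,fy=4.9,interpolation=2))
cv2.imwrite("pics/c4.png",cv2.resize(s[200:290,280:460],None,fx=4.4,fy=4.4,interpolation=2))
P=cloud("top",D)
for nm,(u,v) in dict(grey=(411,226),purple=(451,244),ring=(421,142)).items():
    sub=P[v-16:v+17,u-16:u+17].reshape(-1,3); q=sub[sub[:,2]>sub[:,2].max()-.008]; print(nm,sub[:,2].max(),np.round(q.min(0),4),np.round(q.max(0),4),np.round((q.min(0)+q.max(0))/2,4),len(q), np.median(sub[:,2]))
print(P[227,230],P[300,400],P[235,180])
E
```

```text
grey 1.455602394163539 [0.3689 0.041  1.4556] [0.3689 0.041  1.4556] [0.3689 0.041  1.4556] 3 0.002169600890850054
purple 1.455602394163539 [0.3689 0.041  1.4556] [0.3689 0.041  1.4556] [0.3689 0.041  1.4556] 4 0.0026839345196443265
ring 1.455602394163539 [0.3689 0.041  1.4556] [0.3689 0.041  1.4556] [0.3689 0.041  1.4556] 5 0.0016630309294374257
[0.58376963 0.19978297 0.10694083] [ 0.41922758 -0.18398591 -0.00324555] [0.5773024  0.32083449 0.04727546]
```

View pics/c1.png

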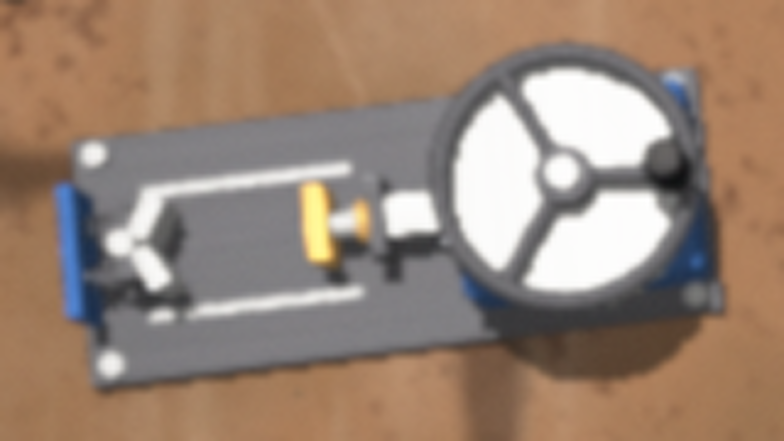

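View pics/c2.png

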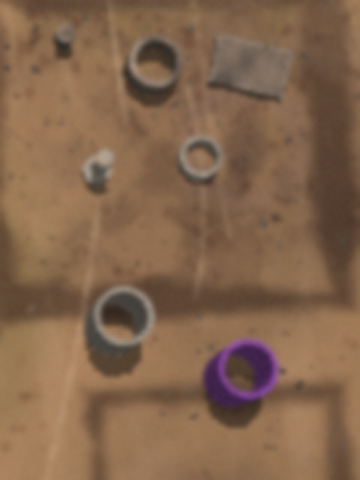

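View pics/c3.png

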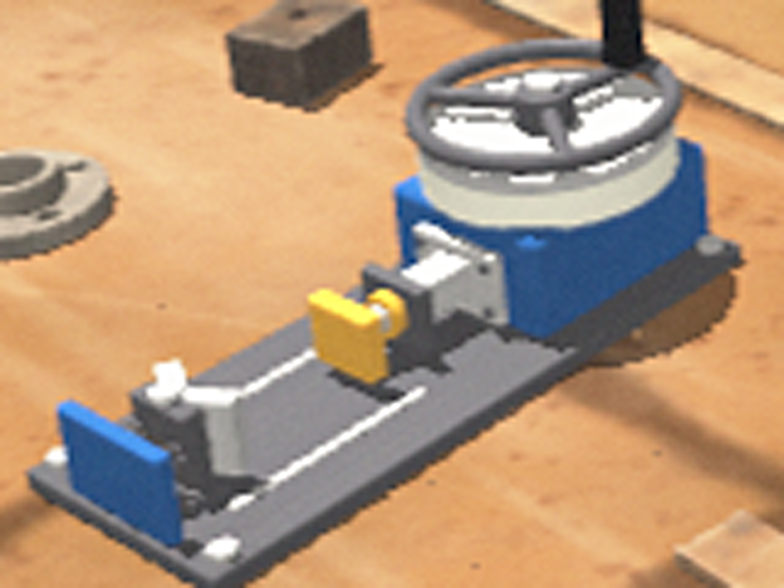

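View pics/c4.png

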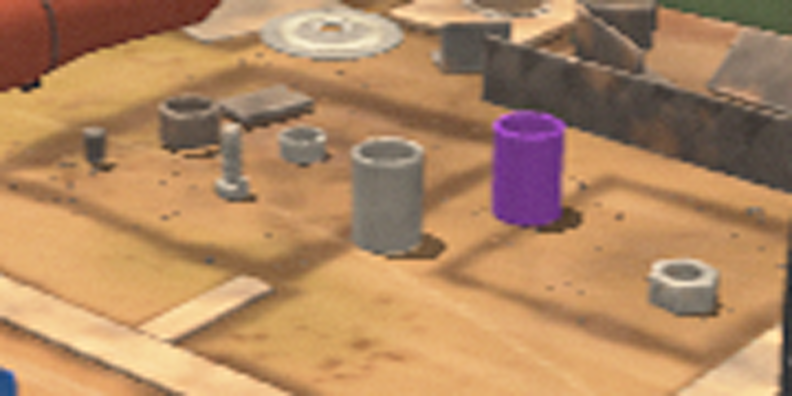

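Only the grey tube at top (411,226), scene (368,243), is bare steel and tall. The purple one is the look-alike, and the ring at (421,142) is short. Next I'll measure positions.

Run:
```python
from h import *
D=np.load("pics/top0.npy"); S=np.load("pics/scene0.npy")
t=cv2.imread("pics/top0.png"); s=cv2.imread("pics/scene0.png")
f=lambda x,y,k=4.9,o=(115,190):((x+.5)/k-.5+o[0],(y+.5)/k-.5+o[1])
C=[onz("top",*f(*c),.010) for c in((73,143),(697,68),(722,312),(100,388))]
for c in C: print("corner",np.round(c,4))
C=np.array(C)
print("sizes",[np.linalg.norm(C[i]-C[(i+1)%4]) for i in range(4)])
ctr=C.mean(0); ydir=(C[0]+C[3]-C[1]-C[2])[:2]; ydir/=np.linalg.norm(ydir); print("centre",ctr,"ydir",ydir, "yaw of clamp",np.degrees(np.arctan2(-ydir[0],ydir[1])))
h=onz("top",*f(562,172),.10); print("hub",h)
print("knob", onz("top",*f(664,160),.134))
for z in(.062,): print("tube top", onz("top",*f(123,317,3,(370,120)),z), [onz("top",*f(x,y,3,(370,120)),z)[:2].round(4) for x,y in((92,317),(154,317),(123,286),(123,347))])
print("tube scene rim", onz("scene",*f(388,153,4.4,(280,200)),.062))
print("tube scene edges", [onz("scene",*f(x,y,4.4,(280,200)),.062)[:2].round(4) for x,y in((352,152),(424,152))])
# wheel from cloud
for n,DD in(("top",D),("scene",S)):
    P=cloud(n,DD).reshape(-1,3)
    ok=(DD.reshape(-1)>0)
    q=P[ok&(np.abs(P[:,0]-.49)<.1)&(abs(P[:,1]+.13)<.08)&(P[:,2]>.05)&(P[:,2]<.075)]
    print(n,len(q)); 
    # cluster grey/purple via y
    for cx in (h[:2],): pass
    for c in((onz("top",*f(123,317,3,(370,120)),.062))[:2],):
        r=P[ok&(np.hypot(P[:,0]-c[0],P[:,1]-c[1])<.035)&(P[:,2]>.054)]; print(r.min(0),r.max(0),len(r),r.mean(0))
```

```text
corner [0.624  0.4467 0.01  ]
corner [0.6541 0.1475 0.01  ]
corner [0.5353 0.137  0.01  ]
corner [0.5058 0.432  0.01  ]
sizes [np.float64(0.3006766077316217), np.float64(0.11926361822085271), np.float64(0.29647888131357036), np.float64(0.1190696899706601)]
centre [0.57980668 0.29078277 0.01      ] ydir [-0.09998     0.99498945] yaw of clamp 5.73801864834912
hub [0.59003673 0.20211995 0.1       ]
knob [0.58884489 0.15333105 0.134     ]
tube top [ 0.58568062 -0.20569125  0.062     ] [array([ 0.5862, -0.1821]), array([ 0.5852, -0.2293]), array([ 0.6096, -0.2068]), array([ 0.5627, -0.2046])]
tube scene rim [ 0.58133873 -0.19670248  0.062     ]
tube scene edges [array([ 0.5997, -0.1838]), array([ 0.5651, -0.2121])]
top 46
[ 0.56360979 -0.22771453  0.05436869] [ 0.60824241 -0.18311061  0.06985522] 112 [ 0.58559208 -0.20538018  0.06172038]
scene 52
[ 0.55988483 -0.22583525  0.054008  ] [ 0.60791444 -0.17924395  0.06208789] 85 [ 0.58469725 -0.20392383  0.05794383]
```

The tube is at about (0.5855, -0.205). The wheel axis is at (0.590, 0.202) and the clamp yaw is 5.7°. The plate measures 120 x 300 mm and the knob sits 48.8 mm from the axis, so both fit the description. Next come the V and the jaw in the clamp's own frame.

Run:
```python
from h import *
f=lambda x,y,k=4.9,o=(115,190):((x+.5)/k-.5+o[0],(y+.5)/k-.5+o[1])
a=np.radians(5.74); yd=np.array([-np.sin(a),np.cos(a)]); xd=np.array([np.cos(a),np.sin(a)])
O=np.array([.5805,.2912])
def own(p): d=p[:2]-O; return (d@xd*1e3).round(1),(d@yd*1e3).round(1)
for nm,x,y,z in(("jaw far",302,183,.047),("jaw near",318,262,.047),("V far tip",165,195,.05),("V far tip2",148,190,.05),("V apex",140,240,.05),("V near tip",165,285,.05),("cap",120,242,.055),("back",62,185,.05),("knob",664,160,.134),("hub",562,172,.1),("line",350,168,.01),("line",362,291,.01)):
    print(nm,own(onz("top",*f(x,y),z)))
g=lambda x,y:f(x,y,4.9,(140,255))
for nm,x,y,z in(("jaw top-left corner",312,295,.047),("jaw top right",385,338,.047),("V near tip",243,393,.05),("V near tip front",215,400,.05),("cap",168,380,.055)):
    print("scene",nm,own(onz("scene",*g(x,y),z)))
```

```text
jaw far (np.float64(19.4), np.float64(36.6))
jaw near (np.float64(-18.5), np.float64(32.7))
V far tip (np.float64(21.0), np.float64(99.6))
V far tip2 (np.float64(24.3), np.float64(107.2))
V apex (np.float64(1.3), np.float64(113.0))
V near tip (np.float64(-21.1), np.float64(103.3))
cap (np.float64(0.7), np.float64(121.0))
back (np.float64(31.5), np.float64(146.6))
knob (np.float64(-5.5), np.float64(-138.0))
hub (np.float64(0.6), np.float64(-89.6))
line (np.float64(30.6), np.float64(20.1))
line (np.float64(-29.3), np.float64(20.2))
scene jaw top-left corner (np.float64(17.6), np.float64(38.3))
scene jaw top right (np.float64(-33.2), np.float64(43.1))
scene V near tip (np.float64(-21.4), np.float64(104.9))
scene V near tip front (np.float64(-16.3), np.float64(114.4))
scene cap (np.float64(3.5), np.float64(120.6))
```

>>> apply_moves(
  motion=[
    [[5,5,0],8.5],
    [[9,9,0],17],
    [[13,13.5,0],25.5],
    [[17,17.5,0],34],
    [[21,22,0],42.5],
    [[25,26,0],51],
    [[29,30,0],59.5],
    [[33,34,0],68],
    [[37,38,0],76],
    [[40,42,0],83],
  ],
  hand=8.7,
)

```text
clock: 1.15
tool_pos: [0.4969, -0.2963, 0.1933]
orientation: [-180.0, 0.0, -173.9]
force: [0.9, -0.4, -0.2]
opening: 0.0868
```

>>> apply_moves(
  motion=[
    [[0,0,0],0],
    [[0,0,0],0],
  ],
)

```text
clock: 1.35
tool_pos: [0.4964, -0.2968, 0.1928]
orientation: [180.0, -0.0, -174.1]
force: [-0.4, 0.1, 0.3]
opening: 0.0871
```

Run:
```python
from h import *
o=ctrl.get_obs(); print(o)
p,d=ctrl.snapshot("wrist"); cv2.imwrite("pics/w1.png",p); np.save("pics/w1.npy",d)
```

```text
{'clock': 1.35, 'joint_pos': array([-1.15122580e+01,  1.15490324e+01, -1.18371953e+01, -7.28141529e-03,
       -6.66612327e+01,  1.74069241e+01]), 'qvel': array([-2.36097781, -0.42370934, -0.51031012,  0.09724548, -0.14553606,
       -0.24708589]), 'tau': array([  1.40320849, -44.84544754,  29.03322101,   6.80219069,
         0.13149046,   0.07625536]), 'tool_pos': array([ 0.49636314, -0.29678568,  0.19284113]), 'orientation': array([ 1.79979425e+02, -4.32876752e-02, -1.74108214e+02]), 'force': array([-0.36550478,  0.11087018,  0.27533985]), 'moment': array([ 0.00291412,  0.15152221, -0.02320983]), 'opening': 0.08710450205890671}
```

View pics/w1.png

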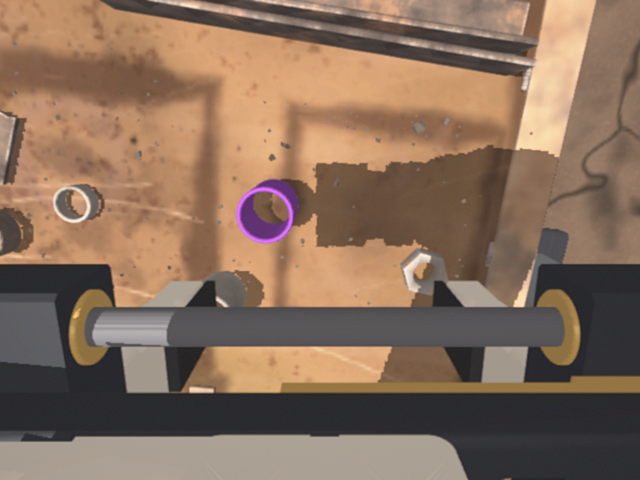

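The wrist view shows the purple tube at (267,211) and the nut at (425,270). The grey tube's rim is just visible at (230,290), behind the left finger, which matches the measurement. I'll move above it and look before descending.

>>> apply_moves(
  motion=[
    [[3,3,0],0],
    [[6,6,-2],0],
    [[8.9,9.2,-4],0],
    [[8.9,9.2,-8],0],
    [[8.9,9.2,-8],0],
  ],
)

```text
clock: 1.9
tool_pos: [0.5807, -0.2057, 0.1079]
orientation: [179.8, -0.5, -174.3]
force: [-1.3, -0.3, -0.7]
opening: 0.0867
```

Run:
```python
from h import *
o=ctrl.get_obs(); print(o["tool_pos"],o["orientation"])
p,d=ctrl.snapshot("wrist"); cv2.imwrite("pics/w2.png",p); np.save("pics/w2.npy",d)
p,d=ctrl.snapshot("top"); cv2.imwrite("pics/t2.png",p[170:310,330:510])
```

```text
[ 0.58072737 -0.20566487  0.10787413] [ 179.83702045   -0.52764099 -174.34029612]
```

View pics/w2.png

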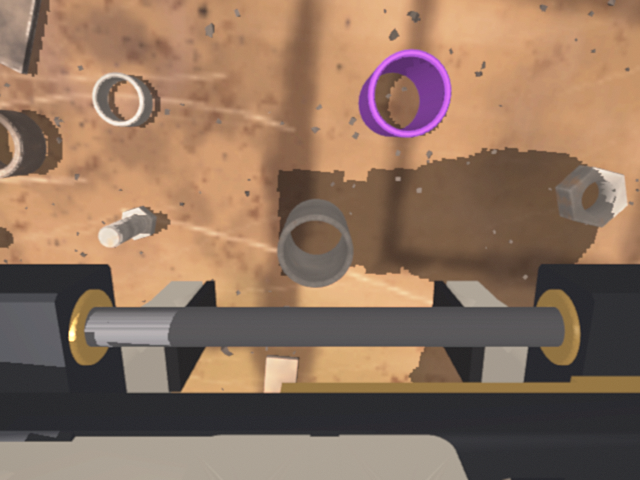

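The tube rim is centred at about (315,250), between the fingers. I'll work out its position from this pose.

```bash
cat >> h.py <<'E'
from scipy.spatial.transform import Rotation as Ro
def wristT(o):
    T=np.eye(4); T[:3,:3]=Ro.from_euler("xyz",o["orientation"],degrees=True).as_matrix(); T[:3,3]=o["tool_pos"]
    return T@np.array(ctrl.camera_model("wrist")["tool_from_camera"])
E
python3 - <<'E'
from h import *
o=ctrl.get_obs(); print(o["tool_pos"],o["orientation"])
T=wristT(dict(tool_pos=np.array([.5807,-.2057,.1079]),orientation=[179.84,-.53,-174.34]))
for u,v in((315,250),(278,250),(352,250)): print(onz("wrist",u,v,.062,T))
D=np.load("pics/w2.npy"); P=cloud("wrist",D,T).reshape(-1,3); q=P[(D.reshape(-1)>0)&(P[:,2]>.055)&(P[:,2]<.068)&(np.hypot(P[:,0]-.5855,P[:,1]+.205)<.04)]; print(q.min(0),q.max(0),len(q))
E
```

```text
[ 0.58359986 -0.2074599   0.11336204] [-1.79982388e+02 -1.27270991e-01 -1.74320849e+02]
[ 0.58559203 -0.20516108  0.062     ]
[ 0.60724769 -0.20307451  0.062     ]
[ 0.56390109 -0.20725106  0.062     ]
[ 0.56288152 -0.22676596  0.0550008 ] [ 0.60755238 -0.18175847  0.06494165] 1656
```

>>> apply_moves(
  motion=[
    [[0,0,-4],0],
    [[0,0,-7.5],0],
    [[0,0,-9.1],0],
    [[0,0,-9.1],0],
    [[0,0,-9.1],0],
  ],
)

```text
clock: 2.5
tool_pos: [0.5859, -0.2074, 0.0247]
orientation: [-179.9, 0.1, -174.3]
force: [0.4, -0.3, 1.1]
opening: 0.087
```

>>> apply_moves(
  motion=[
    [[0,0,0],0],
    [[0,0,0],0],
    [[0,0,0],0],
    [[0,0,0],0],
    [[0,0,0],0],
    [[0,0,0],0],
  ],
  hand=3.5,
)

```text
clock: 3.1
tool_pos: [0.585, -0.206, 0.0224]
orientation: [-180.0, 0.0, -174.2]
force: [0.6, 0.3, 1.0]
opening: 0.0447
```

Gripped, with the opening at 44.7 mm. I'll lift it above knob height and carry it over.

>>> apply_moves(
  motion=[
    [[0,0,4],0],
    [[0,0,8.5],0],
    [[0,2,13],0],
    [[0,6,17],0],
    [[0,10.5,18],0],
    [[0,15,18],0],
    [[0,19.5,18],0],
    [[0,24,18],0],
    [[0,28.5,18],0],
    [[0,33,18],0],
  ],
)

```text
clock: 4.1
tool_pos: [0.5839, 0.1257, 0.2018]
orientation: [-180.0, -0.1, -174.2]
force: [1.2, -0.4, -1.4]
opening: 0.0437
```

>>> apply_moves(
  motion=[
    [[0,0,0],0],
  ],
)

```text
clock: 4.2
tool_pos: [0.5843, 0.1287, 0.2014]
orientation: [180.0, -0.0, -174.0]
force: [0.3, -0.5, -1.8]
opening: 0.0435
```

>>> apply_moves(
  motion=[
    [[-0.3,4.5,0],0],
    [[-0.5,9,0],0],
    [[-0.8,13.5,0],0],
    [[-1.0,18,0],0],
    [[-1.2,22,0],0],
    [[-1.2,24,-3],0],
    [[-1.2,24,-7],0],
    [[-1.2,24,-11],0],
    [[-1.2,24,-11],0],
    [[-1.2,24,-11],0],
  ],
)

```text
clock: 5.2
tool_pos: [0.5728, 0.3634, 0.0922]
orientation: [-179.9, -0.1, -174.2]
force: [-0.5, 0.9, -0.8]
opening: 0.0436
```

Run:
```python
from h import *
o=ctrl.get_obs(); print(o["tool_pos"],o["orientation"],o["force"],o["opening"])
p,d=ctrl.snapshot("wrist"); cv2.imwrite("pics/w3.png",p); np.save("pics/w3.npy",d)
p,d=ctrl.snapshot("scene"); cv2.imwrite("pics/s3.png",cv2.resize(p[200:400,100:340],None,fx=3.3,fy=3))
```

```text
[0.57281767 0.36343065 0.09222268] [-1.79893576e+02 -6.17138640e-02 -1.74218310e+02] [-0.49858407  0.91756189 -0.7628416 ] 0.043636649984729534
```

View pics/w3.png

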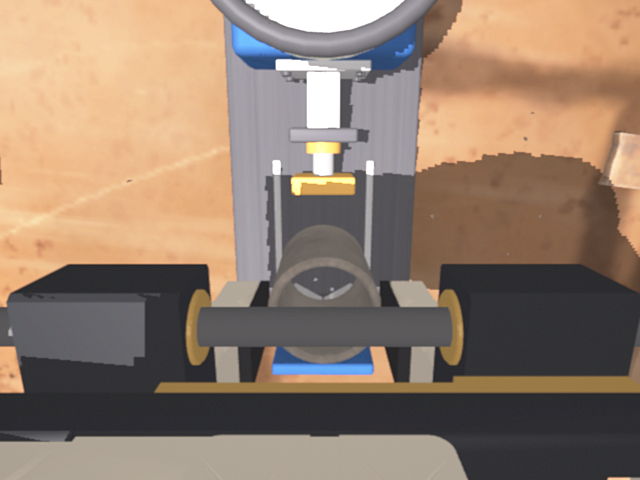

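View pics/s3.png

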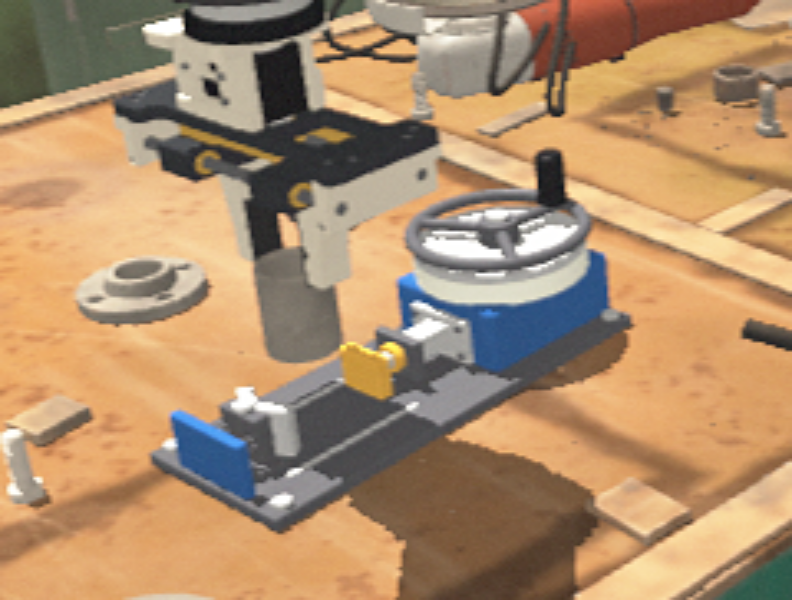

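The tube is lined up laterally with the jaw: jaw centre u≈324, tube u≈323. I'll check the jaw face position.

Run:
```python
from h import *
T=wristT(dict(tool_pos=np.array([.5728,.3634,.0922]),orientation=[-179.89,-.06,-174.22]))
a=np.radians(5.74); yd=np.array([-np.sin(a),np.cos(a)]); xd=np.array([np.cos(a),np.sin(a)]);O=np.array([.5805,.2912])
own=lambda p:((p[:2]-O)@xd*1e3,(p[:2]-O)@yd*1e3)
for u,v,z in((292,194,.047),(355,194,.047),(324,176,.047),(276,168,.01),(371,168,.01),(325,57,.09)): print(u,v,own(onz("wrist",u,v,z,T)))
print("tcp",own(np.array([.5728,.3634])),own(ctrl.get_obs()["tool_pos"]),ctrl.get_obs()["tool_pos"])
```

```text
292 194 (np.float64(17.74742704699992), np.float64(39.323383128458005))
355 194 (np.float64(-18.027693147006783), np.float64(39.310832165955865))
324 176 (np.float64(-0.4192780400250978), np.float64(29.175553816908998))
276 168 (np.float64(30.59811385724225), np.float64(27.42563154211434))
371 168 (np.float64(-30.825937993310273), np.float64(27.401488957975452))
325 57 (np.float64(-0.8103389048808523), np.float64(-25.599928075739072))
tcp (np.float64(-0.440352052754106), np.float64(72.6080993420819)) (np.float64(1.1417520751555161), np.float64(73.77174117832568)) [0.57425779 0.36471604 0.09492653]
```

>>> apply_moves(
  motion=[
    [[0,0.4,-2],0],
    [[0,0.4,-4],0],
    [[0,0.4,-5.2],0],
    [[0,0.4,-5.6],0],
    [[0,0.4,-5.8],0],
    [[0,0.4,-5.8],0],
    [[0,0.4,-5.8],0],
  ],
)

```text
clock: 6.0
tool_pos: [0.5733, 0.3683, 0.0353]
orientation: [180.0, 0.1, -174.2]
force: [-0.2, -1.1, -2.4]
opening: 0.0434
```

>>> apply_moves(
  motion=[
    [[0,0,-0.1],0],
    [[0,0,-0.2],0],
    [[0,0,-0.2],0],
    [[0,0,-0.2],0],
  ],
)

```text
clock: 6.4
tool_pos: [0.5729, 0.3681, 0.0325]
orientation: [180.0, 0.0, -174.2]
force: [-0.9, -0.1, -0.9]
opening: 0.0438
```

Run:
```python
from h import *
p,d=ctrl.snapshot("scene"); cv2.imwrite("pics/s4.png",cv2.resize(p[250:390,130:310],None,fx=4,fy=4))
o=ctrl.get_obs(); print(o["tool_pos"],o["force"])
```

```text
[0.57290453 0.36806491 0.03246814] [-0.3804742   1.47717792 -0.42978217]
```

View pics/s4.png

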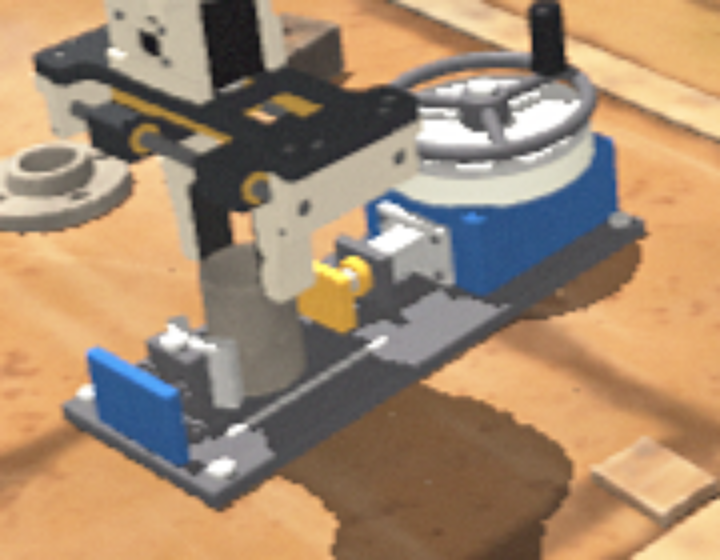

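The tube is in the bay between V and jaw, at or just above the bed. One more millimetre down, then release.

>>> apply_moves(
  motion=[
    [[0,0,-0.1],0],
    [[0,0,-0.1],0],
    [[0,0,-0.1],0],
  ],
)

```text
clock: 6.75
tool_pos: [0.5731, 0.3682, 0.0323]
orientation: [180.0, 0.1, -174.2]
force: [-1.4, -0.3, 4.9]
opening: 0.0439
```

>>> apply_moves(
  motion=[
    [[0,0,0],0],
    [[0,0,0],0],
    [[0,0,0],0],
    [[0,0,0],0],
    [[0,0,0],0],
  ],
  hand=8.0,
)

```text
clock: 7.25
tool_pos: [0.5727, 0.3679, 0.0311]
orientation: [-180.0, -0.0, -174.2]
force: [-0.2, 0.3, -0.8]
opening: 0.0773
```

>>> apply_moves(
  motion=[
    [[0,0,2],0],
    [[0,0,5],0],
    [[0,0,9],0],
    [[0,0,13],0],
    [[0,-3,17],0],
    [[0,-7,17],0],
    [[0,-7,17],0],
  ],
)

```text
clock: 7.95
tool_pos: [0.573, 0.295, 0.2036]
orientation: [179.9, 0.1, -174.4]
force: [-0.5, -0.6, -1.2]
opening: 0.08
```

Run:
```python
from h import *
o=ctrl.get_obs(); print(o["tool_pos"],o["orientation"])
p,d=ctrl.snapshot("wrist"); cv2.imwrite("pics/w5.png",p); np.save("pics/w5.npy",d)
p,d=ctrl.snapshot("scene"); cv2.imwrite("pics/s5.png",cv2.resize(p[250:390,130:310],None,fx=4,fy=4))
```

```text
[0.57297027 0.29503976 0.20364392] [ 1.79898599e+02  1.29928513e-01 -1.74356356e+02]
```

View pics/w5.png

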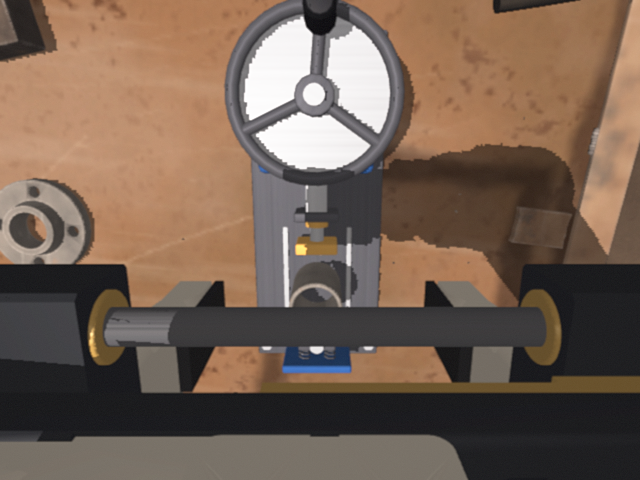

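View pics/s5.png

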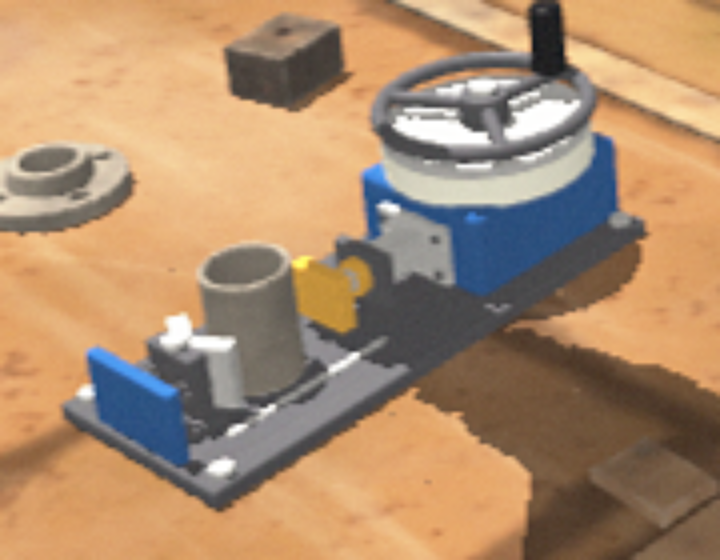

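The tube stands free and upright in the bay. Next I'll refine the wheel axis and knob positions from this view.

Run:
```python
from h import *
o=ctrl.get_obs(); print(o["tool_pos"],o["joint_pos"])
T=wristT(dict(tool_pos=np.array([.573,.295,.2036]),orientation=[179.9,.13,-174.36]))
print("hub",onz("wrist",314,94,.1,T),"knobtop",onz("wrist",320,12,.134,T),[onz("wrist",u,94,.095,T) for u in(226,404)])
p,d=ctrl.snapshot("top"); cv2.imwrite("pics/t5.png",cv2.resize(p[190:280,115:275],None,fx=4.9,fy=4.9,interpolation=2))
```

```text
[0.57282154 0.29716073 0.2017973 ] [ 4.47026365e+01  1.74603933e+01 -2.66433898e+00 -1.09358291e-02
 -6.98219090e+01 -3.90161734e+01]
hub [0.58898885 0.20402279 0.1       ] knobtop [0.58849859 0.16290082 0.134     ] [array([0.64868061, 0.2094404 , 0.095     ]), array([0.52834941, 0.1976169 , 0.095     ])]
```

View pics/t5.png

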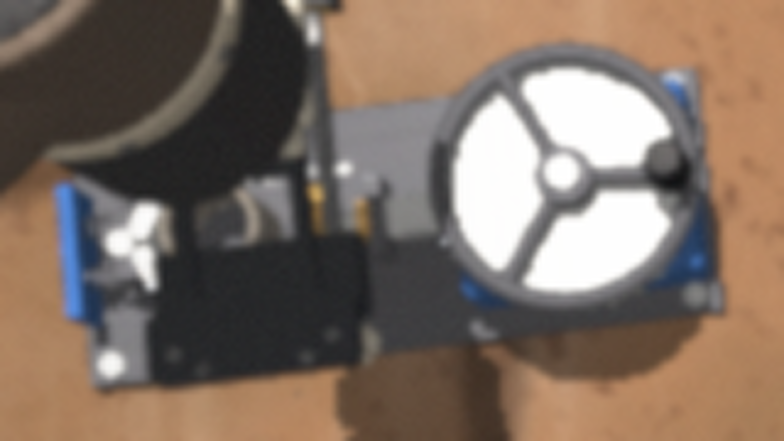

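>>> apply_moves(
  motion=[
    [[0.5,-4.5,0],0],
    [[1,-9,0],0],
    [[1.5,-13,0],0],
    [[1.6,-14.3,-2],0],
    [[1.6,-14.3,-4.5],0],
    [[1.6,-14.3,-4.5],0],
    [[1.6,-14.3,-4.5],0],
  ],
  hand=6,
)

```text
clock: 8.8
tool_pos: [0.5888, 0.1554, 0.1559]
orientation: [-179.9, -0.1, -174.2]
force: [0.6, 0.4, 0.6]
opening: 0.0604
```

Run:
```python
from h import *
o=ctrl.get_obs(); print(o["tool_pos"],o["orientation"])
p,d=ctrl.snapshot("wrist"); cv2.imwrite("pics/w6.png",p)
```

```text
[0.5887999  0.15542736 0.15589786] [-1.79933612e+02 -7.62237663e-02 -1.74182358e+02]
```

View pics/w6.png

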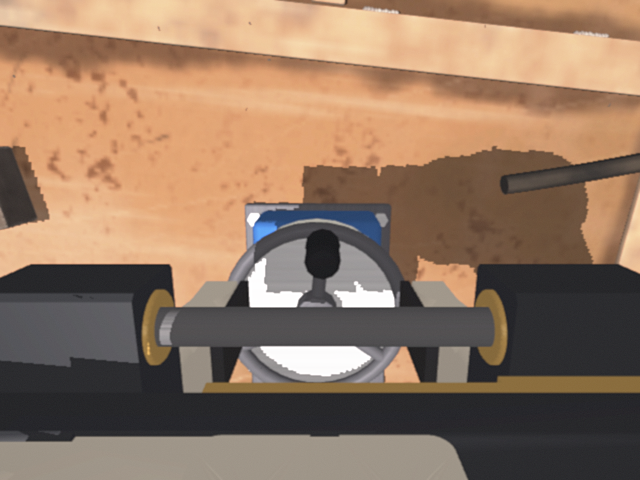

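Run:
```python
from h import *
T=wristT(dict(tool_pos=np.array([.5888,.1554,.1559]),orientation=[-179.93,-.08,-174.18]))
for u,v,z in((322,262,.134),(322,240,.100)):print(onz("wrist",u,v,z,T))
p=cv2.imread("pics/w6.png"); cv2.imwrite("pics/w6c.png",cv2.resize(p[200:310,240:410],None,fx=4.5,fy=4.5,interpolation=2))
print(ctrl.get_obs()["tool_pos"])
```

```text
[0.58987071 0.15546431 0.134     ]
[0.59036616 0.15183668 0.1       ]
[0.58929873 0.15580406 0.15678828]
```

View pics/w6c.png

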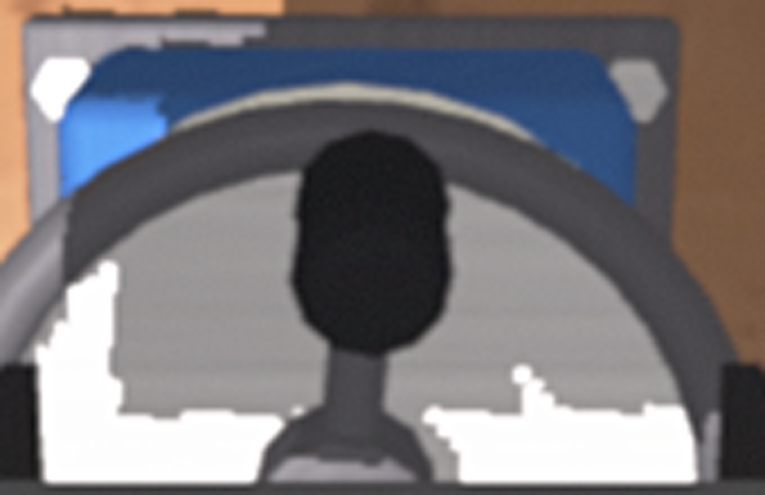

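Knob at (0.5895, 0.155) and axis at (0.5895, 0.203), 48 mm apart as stated. I'll descend and grip it.

>>> apply_moves(
  motion=[
    [[0,0,-2.5],0],
    [[0,0,-4.5],0],
    [[0,0,-5.1],0],
    [[0,0,-5.1],0],
    [[0,0,-5.1],0],
  ],
)

```text
clock: 9.35
tool_pos: [0.5896, 0.1556, 0.1067]
orientation: [180.0, 0.1, -174.2]
force: [0.0, 0.5, -0.4]
opening: 0.06
```

>>> apply_moves(
  motion=[
    [[0,0,0],0],
    [[0,0,0],0],
    [[0,0,0],0],
    [[0,0,0],0],
    [[0,0,0],0],
    [[0,0,0],0],
  ],
  hand=1.0,
)

```text
clock: 9.95
tool_pos: [0.5887, 0.1549, 0.1053]
orientation: [-180.0, -0.0, -174.2]
force: [-0.1, -0.3, -0.3]
opening: 0.0175
```

>>> apply_moves(
  motion=[
    [[-0.42,0.02,0],-5],
    [[-0.83,0.07,0],-10],
    [[-1.24,0.16,0],-15],
    [[-1.64,0.29,0],-20],
    [[-2.03,0.45,0],-25],
    [[-2.4,0.64,0],-30],
    [[-2.4,0.64,0],-30],
    [[-2.4,0.64,0],-30],
  ],
)

```text
clock: 10.75
tool_pos: [0.5648, 0.1614, 0.1053]
orientation: [180.0, 0.0, 155.9]
force: [-0.1, 0.4, -0.3]
opening: 0.0102
```

Run:
```python
from h import *
o=ctrl.get_obs(); print(o["tool_pos"],o["orientation"],o["force"],o["moment"],o["opening"])
p,d=ctrl.snapshot("top"); cv2.imwrite("pics/t7.png",cv2.resize(p[190:280,115:275],None,fx=4.9,fy=4.9,interpolation=2))
```

```text
[0.5648442 0.1613755 0.1053343] [1.79995511e+02 6.35111262e-03 1.55922790e+02] [-0.11706102  0.3816207  -0.28769011] [ 0.03572279  0.0529908  -0.02044733] 0.01022293026360028
```

View pics/t7.png

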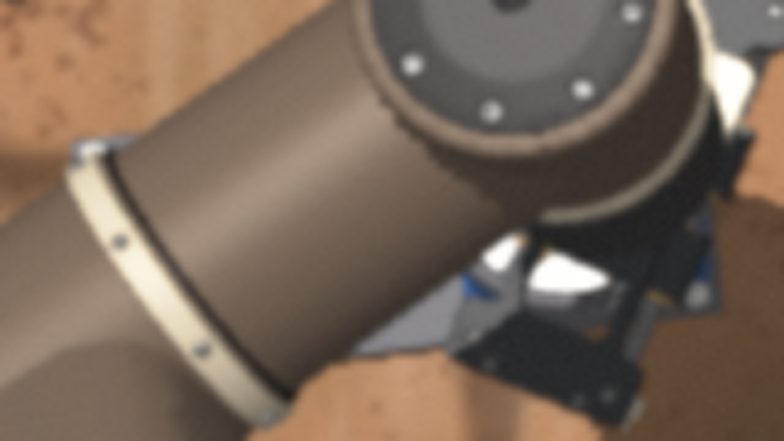

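The opening fell to 10 mm with no load, so the knob isn't between the pads. I'll look.

Run:
```python
from h import *
p,d=ctrl.snapshot("wrist"); cv2.imwrite("pics/w8.png",p)
p,d=ctrl.snapshot("scene"); cv2.imwrite("pics/s8.png",cv2.resize(p[200:360,140:320],None,fx=3.7,fy=3.7))
```

```text
(no output)
```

View pics/w8.png

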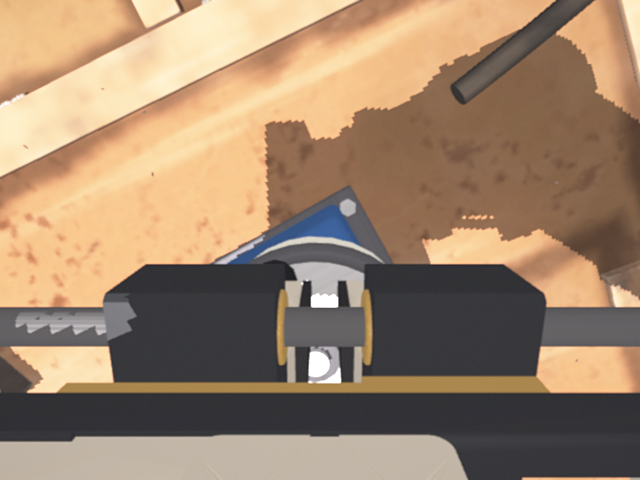

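View pics/s8.png

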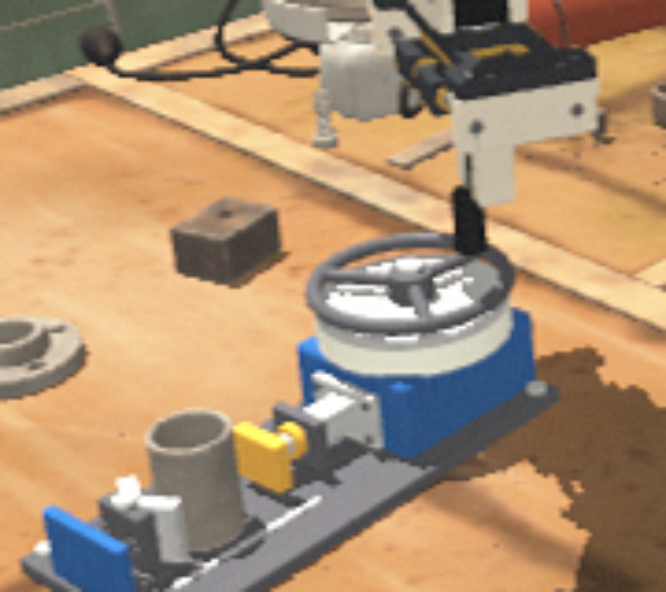

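Run:
```python
from h import *
m=ctrl.camera_model("scene"); Ti=np.linalg.inv(np.array(m["cam_to_world"]))
def pr(p):
    q=Ti@np.append(p,1); u,v=m["fx"]*q[0]/q[2]+m["cx"],m["fy"]*q[1]/q[2]+m["cy"]; return u,v,(u-140)*3.7,(v-200)*3.7
o=ctrl.get_obs(); print(o["tool_pos"],o["opening"])
for n,p in(("tcp",o["tool_pos"]),("knobtop",[.5895,.155,.134]),("knobbot",[.5895,.155,.095]),("axis",[.5895,.203,.095])):print(n,np.round(pr(np.array(p)),1))
```

```text
[0.56490908 0.16129529 0.10523476] 0.009365366769083724
tcp [272.8 265.6 491.5 242.6]
knobtop [266.7 249.8 468.9 184.3]
knobbot [268.  265.7 473.4 243. ]
axis [251.3 273.  411.9 270.2]
```

Run:
```python
from h import *
p,d=ctrl.snapshot("scene"); cv2.imwrite("pics/s9.png",cv2.resize(p[195:295,215:315],None,fx=6,fy=6,interpolation=2))
P=cloud("scene",d); 
for v in range(225,275,3): print(v,[tuple(np.round(P[v,u]*1000).astype(int)) for u in (262,266,270,274,278)])
```

```text
225 [(np.int64(505), np.int64(231), np.int64(236)), (np.int64(494), np.int64(230), np.int64(239)), (np.int64(488), np.int64(225), np.int64(238)), (np.int64(485), np.int64(218), np.int64(237)), (np.int64(482), np.int64(210), np.int64(235))]
228 [(np.int64(507), np.int64(229), np.int64(229)), (np.int64(493), np.int64(232), np.int64(233)), (np.int64(490), np.int64(224), np.int64(231)), (np.int64(490), np.int64(214), np.int64(229)), (np.int64(482), np.int64(211), np.int64(230))]
231 [(np.int64(958), np.int64(-132), np.int64(-3)), (np.int64(498), np.int64(228), np.int64(225)), (np.int64(495), np.int64(220), np.int64(223)), (np.int64(491), np.int64(213), np.int64(222)), (np.int64(490), np.int64(205), np.int64(219))]
234 [(np.int64(929), np.int64(-108), np.int64(2)), (np.int64(498), np.int64(228), np.int64(218)), (np.int64(496), np.int64(220), np.int64(216)), (np.int64(492), np.int64(213), np.int64(215)), (np.int64(489), np.int64(206), np.int64(214))]
237 [(np.int64(907), np.int64(-89), np.int64(3)), (np.int64(501), np.int64(227), np.int64(211)), (np.int64(493), np.int64(223), np.int64(212)
[... 2226 characters left out ...]

267 [(np.int64(748), np.int64(46), np.int64(1)), (np.int64(585), np.int64(165), np.int64(97)), (np.int64(582), np.int64(156), np.int64(94)), (np.int64(576), np.int64(149), np.int64(94)), (np.int64(710), np.int64(22), np.int64(4))]
270 [(np.int64(590), np.int64(172), np.int64(91)), (np.int64(584), np.int64(166), np.int64(90)), (np.int64(721), np.int64(42), np.int64(-1)), (np.int64(569), np.int64(155), np.int64(91)), (np.int64(559), np.int64(152), np.int64(93))]
273 [(np.int64(597), np.int64(167), np.int64(79)), (np.int64(590), np.int64(162), np.int64(79)), (np.int64(585), np.int64(154), np.int64(78)), (np.int64(576), np.int64(151), np.int64(79)), (np.int64(547), np.int64(163), np.int64(93))]
```

View pics/s9.png

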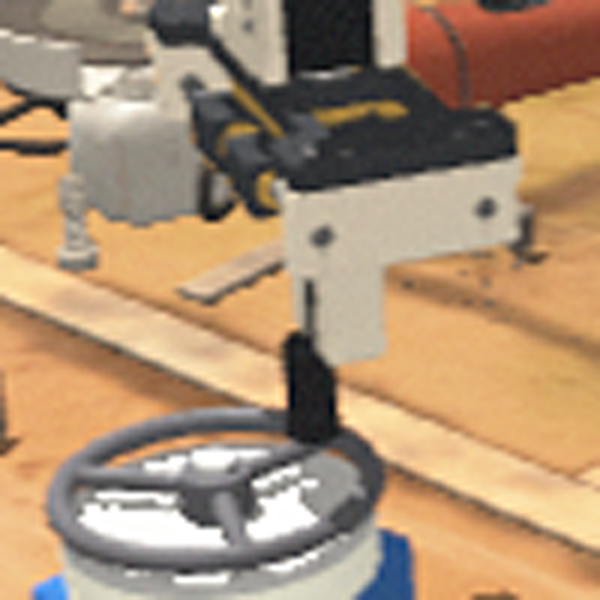

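Run:
```python
from h import *
print(ctrl.hold_point_z)
for f,o in(("pics/w3.npy",1),("pics/w5.npy",1),("pics/w2.npy",1)):
    D=np.load(f); P=cloud("wrist",D,np.array(ctrl.camera_model("wrist")["tool_from_camera"]))
    Q=P.reshape(-1,3); k=(D.reshape(-1)>0)&(abs(Q[:,0])<.075)&(abs(Q[:,1])<.02)&(Q[:,2]<.0)&(Q[:,2]>-.08)
    print(f,k.sum(),Q[k][:,2].max())
    for v in(284,290,298): print([tuple(np.round(P[v,u]*1e3).astype(int).tolist()) for u in (160,180,195,205,212,235,245,260,405,420,440,460,480)])
p,d=ctrl.snapshot("wrist"); P=cloud("wrist",d,np.array(ctrl.camera_model("wrist")["tool_from_camera"]))
for v in(283,287,292,298,350,370): print(v,[tuple(np.round(P[v,u]*1e3).astype(int).tolist()) for u in (290,294,298,302,306,340,345,350,355,360)])
```

```text
0.0188
pics/w3.npy 7144 -6.813247599518624e-06
[(-31, -38, -118), (-27, -39, -118), (-25, -37, -114), (-26, -34, -107), (-80, 38, 91), (-34, -11, -42), (-30, -11, -42), (-25, -9, -37), (31, -11, -43), (36, -11, -43), (26, -33, -104), (26, -38, -118), (29, -38, -118)]
[(-29, -39, -122), (-26, -38, -121), (-26, -36, -114), (-26, -33, -107), (-81, 42, 91), (-32, -11, -48), (-29, -11, -49), (-24, -9, -45), (29, -11, -49), (35, -11, -49), (26, -32, -104), (26, -37, -117), (28, -39, -122)]
[(-29, -38, -123), (-26, -37, -122), (-25, -35, -116), (-24, -33, -111), (-81, 49, 92), (-31, -11, -57), (-27, -11, -56), (-23, -9, -52), (28, -11, -56), (33, -11, -56), (25, -32, -108), (26, -35, -117), (28, -38, -123)]
pics/w5.npy 4541 -0.0327662786951943
[(-164, 78, 203), (-55, -11, -42), (-49, -11, -42), (-45, -11, -42), (-112, 78, 202), (-89, 78, 203), (-79, 78, 202), (-62, 74, 192), (80, 78, 202), (96, 79, 204), (44, -11, -42), (52, -11, -42), (155, 78, 202)]
[(-164, 84, 202), (-52, -11, -48), (-47, -11, -49), (-43, -11, -48), (-42, -10, -45), (-89, 85, 204), (-79, 85, 203), (-63, 81, 194), (81, 85
[... 1186 characters left out ...]
9, -41), (6, -9, -42), (8, -10, -42), (10, -11, -46), (12, -11, -46), (13, -11, -45)]
292 [(-12, -11, -51), (-11, -11, -51), (-9, -11, -51), (-8, -10, -48), (-7, -10, -48), (6, -9, -46), (8, -9, -46), (9, -11, -52), (11, -11, -50), (13, -11, -52)]
298 [(-12, -11, -58), (-10, -10, -54), (-9, -9, -52), (-8, -9, -53), (-6, -10, -53), (6, -10, -53), (8, -9, -52), (9, -9, -52), (11, -10, -54), (13, -11, -56)]
350 [(-9, -12, -94), (-9, -5, -82), (-8, -4, -80), (-6, -4, -80), (-5, -4, -80), (5, 2, -68), (6, -4, -79), (8, -4, -81), (9, -6, -83), (9, -13, -95)]
370 [(-9, -7, -96), (-9, 0, -85), (-8, 2, -81), (-6, 2, -81), (-5, 2, -80), (5, 8, -70), (6, 2, -81), (8, 3, -80), (9, 0, -84), (9, -9, -99)]
```

Wrist depth shows the finger tips end about 37 mm short of the nominal TCP, so I closed above the knob and nothing was touched. I'll go back over the knob and grip about 30 mm lower. First, the clearance to the cross rod.

Run:
```python
from h import *
p,d=ctrl.snapshot("wrist"); P=cloud("wrist",d,np.array(ctrl.camera_model("wrist")["tool_from_camera"]))
for v in(306,310,316,324,332,340,345,350,360,376): print(v,[tuple(np.round(P[v,u]*1e3).astype(int).tolist()) for u in (316,322,328)])
```

```text
306 [(-4, 27, 25), (-1, 26, 25), (2, 26, 24)]
310 [(-1, -32, -115), (0, -32, -114), (1, -32, -115)]
316 [(-1, -31, -117), (0, -31, -116), (1, -31, -115)]
324 [(-1, -31, -118), (0, -30, -117), (1, -31, -119)]
332 [(-1, -29, -118), (0, -29, -118), (1, -28, -116)]
340 [(-1, -27, -117), (0, -26, -117), (1, -27, -117)]
345 [(-1, -25, -117), (0, -25, -117), (1, -25, -116)]
350 [(-4, 43, 5), (-1, 43, 6), (2, 43, 6)]
360 [(-4, 47, 2), (-1, 47, 3), (2, 47, 2)]
376 [(-4, 56, 2), (-1, 59, 7), (2, 59, 7)]
```

>>> apply_moves(
  motion=[
    [[0.6,-0.2,0.5],8],
    [[1.2,-0.4,0.5],16],
    [[1.8,-0.5,0.5],24],
    [[2.4,-0.6,0.5],30],
    [[2.4,-0.6,0.5],30],
    [[2.4,-0.6,0.5],30],
    [[2.4,-0.6,0.5],30],
  ],
  hand=6,
)

```text
clock: 11.75
tool_pos: [0.5884, 0.1553, 0.1102]
orientation: [-180.0, -0.0, -174.4]
force: [0.3, -0.2, -0.1]
opening: 0.0582
```

>>> apply_moves(
  motion=[
    [[0.1,0,-1.5],0],
    [[0.1,0,-3],0],
    [[0.1,0,-4],0],
    [[0.1,0,-4],0],
    [[0.1,0,-4],0],
  ],
)

```text
clock: 12.25
tool_pos: [0.5898, 0.1554, 0.0705]
orientation: [-180.0, 0.0, -174.2]
force: [0.4, -1.0, 0.7]
opening: 0.06
```

>>> apply_moves(
  motion=[
    [[0,0,0],0],
    [[0,0,0],0],
    [[0,0,0],0],
    [[0,0,0],0],
    [[0,0,0],0],
    [[0,0,0],0],
    [[0,0,0],0],
  ],
  hand=1.0,
)

```text
clock: 12.95
tool_pos: [0.59, 0.1554, 0.0703]
orientation: [180.0, 0.0, -174.2]
force: [1.0, 0.2, 0.3]
opening: 0.019
```

Run:
```python
from h import *
p,d=ctrl.snapshot("scene"); cv2.imwrite("pics/s10.png",cv2.resize(p[195:295,215:315],None,fx=6,fy=6,interpolation=2))
```

```text
(no output)
```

View pics/s10.png

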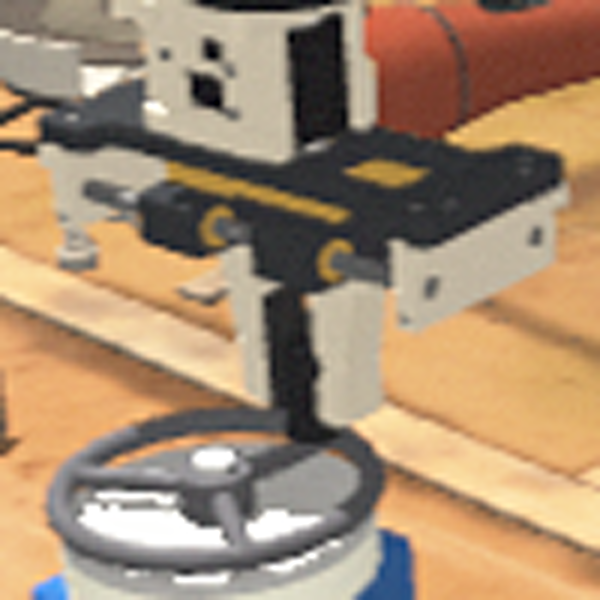

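The knob is now well between the fingers (opening 19 mm). I'll turn the first 30°.

>>> apply_moves(
  motion=[
    [[-0.42,0.02,0],-5],
    [[-0.83,0.07,0],-10],
    [[-1.24,0.16,0],-15],
    [[-1.64,0.29,0],-20],
    [[-2.03,0.45,0],-25],
    [[-2.4,0.64,0],-30],
    [[-2.4,0.64,0],-30],
    [[-2.4,0.64,0],-30],
  ],
)

```text
clock: 13.8
tool_pos: [0.5656, 0.1615, 0.0703]
orientation: [-180.0, -0.0, 155.9]
force: [0.3, -2.2, 1.1]
opening: 0.0191
```

Run:
```python
from h import *
p,d=ctrl.snapshot("scene"); cv2.imwrite("pics/s11.png",cv2.resize(p[230:390,130:310],None,fx=3.7,fy=3.7,interpolation=2))
o=ctrl.get_obs(); print(o["tool_pos"],o["force"],o["moment"],o["opening"])
```

```text
[0.5656316  0.16153457 0.07036624] [ 0.3760191  -1.42901818  1.552362  ] [-0.5007753   0.20646551  0.03040888] 0.01907678750263209
```

View pics/s11.png

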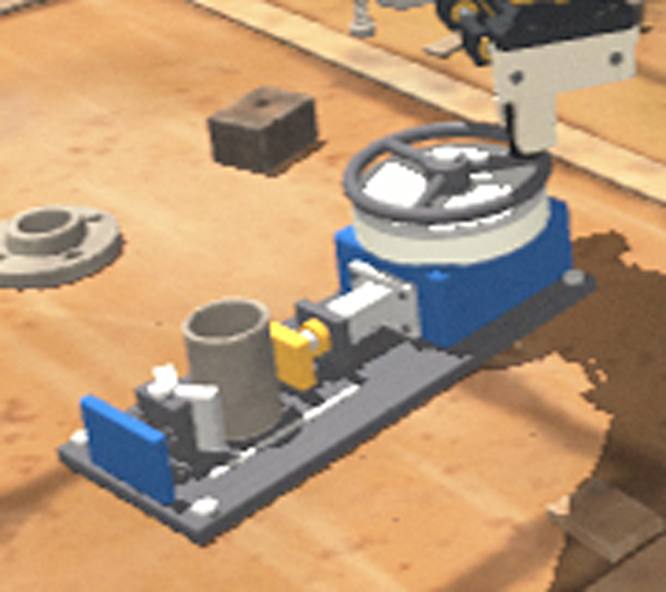

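>>> apply_moves(
  motion=[
    [[-0.35,0.23,0],-5],
    [[-0.69,0.48,0],-10],
    [[-0.99,0.76,0],-15],
    [[-1.28,1.07,0],-20],
    [[-1.53,1.4,0],-25],
    [[-1.76,1.76,0],-30],
    [[-1.76,1.76,0],-30],
    [[-1.76,1.76,0],-30],
  ],
)

```text
clock: 14.65
tool_pos: [0.5475, 0.1789, 0.0703]
orientation: [-179.9, -0.0, 126.0]
force: [-4.2, -3.3, 4.9]
opening: 0.0194
```

```bash
cat > look.py <<'E'
from h import *
import sys
p,d=ctrl.snapshot("scene"); cv2.imwrite(f"pics/s{sys.argv[1]}.png",cv2.resize(p[230:390,130:310],None,fx=3.7,fy=3.7,interpolation=2))
o=ctrl.get_obs(); print(o["tool_pos"],o["orientation"],o["force"],o["moment"],o["opening"])
C=np.array([.5897,.2034]); r=o["tool_pos"][:2]-C; R=np.linalg.norm(r); t=np.array([r[1],-r[0]])/R
print("r",R,"theta",-90-np.degrees(np.arctan2(r[1],r[0])),"Ftan",o["force"][:2]@t,"Frad",o["force"][:2]@r/R)
E
python3 look.py 12
```

```text
[0.54751836 0.17892939 0.07030121] [-1.79929703e+02 -1.87180776e-02  1.25938028e+02] [-2.83879734 -3.12902271  5.3178244 ] [-0.8727355   1.5914542   0.07654915] 0.019026422156899248
r 0.04876578210366692 theta 59.880924142231834 Ftan -1.2820508839268432 Frad 4.025655101514002
```

View pics/s12.png

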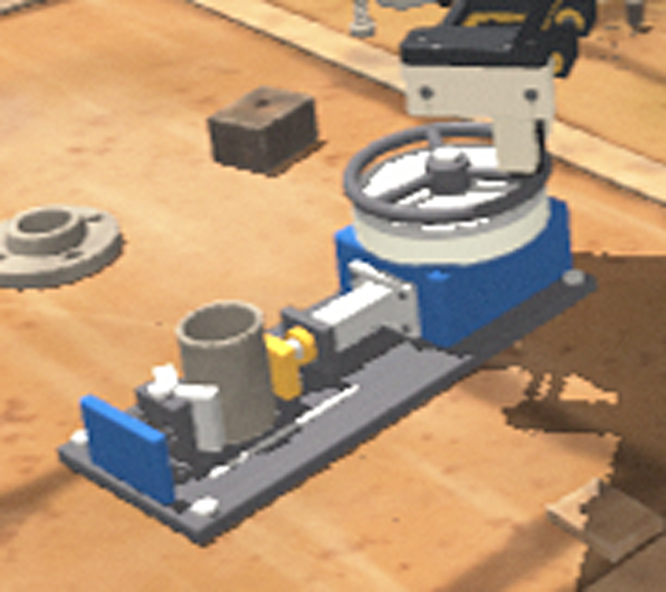

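>>> apply_moves(
  motion=[
    [[-0.1,0.18,0],-2.5],
    [[-0.19,0.37,0],-5],
    [[-0.28,0.56,0],-7.5],
    [[-0.35,0.76,0],-10],
    [[-0.42,0.96,0],-12.5],
    [[-0.48,1.16,0],-15],
  ],
)

```text
clock: 15.3
tool_pos: [0.5426, 0.1898, 0.0703]
orientation: [-179.9, 0.1, 110.8]
force: [-4.1, -5.7, 6.2]
opening: 0.019
```

```bash
python3 look.py 13
```

```text
[0.5424995  0.19014694 0.07029526] [-1.79885583e+02  4.02303623e-02  1.10682404e+02] [-4.85483037 -4.22852882  5.88119737] [-1.64857755  1.53387157  0.24980812] 0.019063985037400397
r 0.04902581312657742 theta 74.31620759391643 Ftan -2.758696180395435 Frad 5.817166780594197
```

View pics/s13.png

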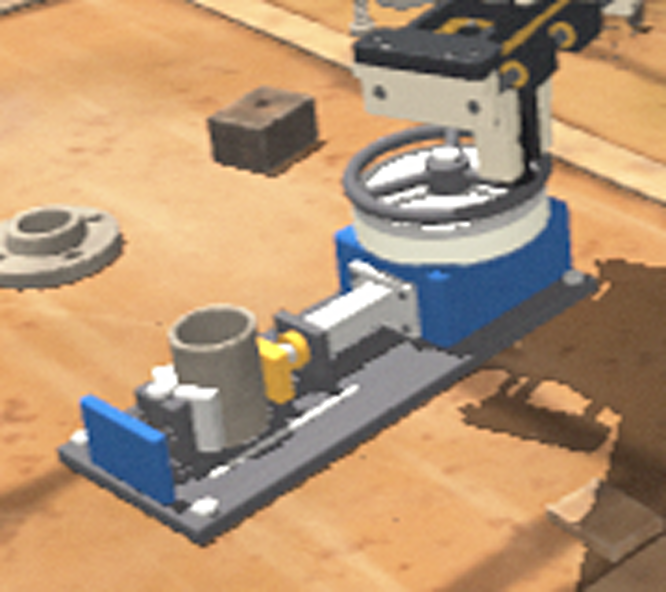

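>>> apply_moves(
  motion=[
    [[-0.05,0.2,0],-2.5],
    [[-0.09,0.41,0],-5],
  ],
)

```text
clock: 15.55
tool_pos: [0.5416, 0.1936, 0.0703]
orientation: [-179.9, 0.1, 105.8]
force: [-2.9, -7.4, 6.2]
opening: 0.019
```

>>> apply_moves(
  motion=[
    [[-0.03,0.21,0],-2.5],
    [[-0.06,0.42,0],-5],
  ],
)

```text
clock: 15.75
tool_pos: [0.541, 0.1975, 0.0703]
orientation: [-179.9, 0.1, 100.8]
force: [-1.4, -8.1, 4.7]
opening: 0.0188
```

```bash
python3 look.py 14
```

```text
[0.54099263 0.19777702 0.07026154] [-1.79867281e+02  1.10115917e-01  1.00675828e+02] [-4.10932824 -6.51706435  7.23322253] [-2.42925831  1.30379407  0.2338178 ] 0.019140364883603038
r 0.04903086631660214 theta 83.41468770646804 Ftan -6.002798017180438 Frad 4.829608907515537
```

View pics/s14.png

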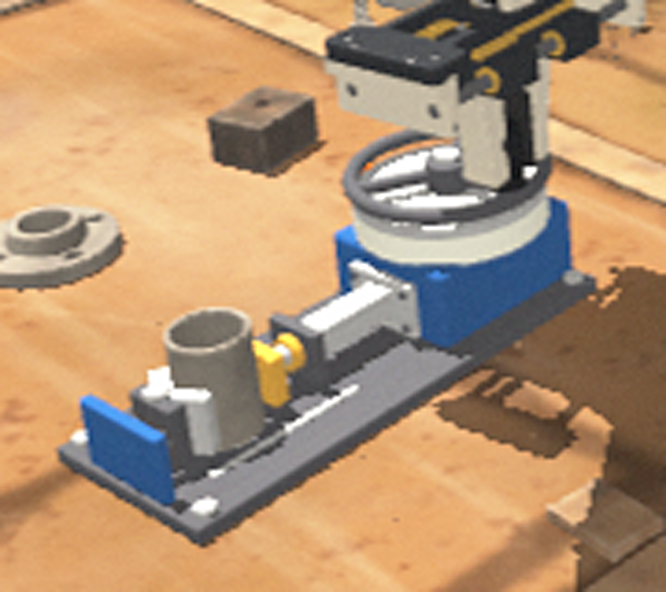

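The V stop has started to give: its cap went from (163,377) to (157,380). The orange pointer shows through the wheel at (375,167). I'll quantify the V's movement.

```bash
cat > vm.py <<'E'
from h import *
import sys
ref=cv2.imread("pics/s11.png",0).astype(np.float32)
def tm(im,box):
    x0,y0,x1,y1=box; t=ref[y0:y1,x0:x1]; m=cv2.matchTemplate(im[y0-20:y1+40,x0-60:x1+20],t,cv2.TM_CCOEFF_NORMED)
    _,s,_,(a,b)=cv2.minMaxLoc(m); return a-60,b-20,round(s,3)
for n in sys.argv[1:]:
    im=cv2.imread(f"pics/s{n}.png",0).astype(np.float32)
    print(n,"cap",tm(im,(135,362,215,400)),"tube rim",tm(im,(180,290,275,345)),"jaw",tm(im,(285,315,330,350)))
E
python3 vm.py 11 12 13 14
python3 - <<'E'
from h import *
m=ctrl.camera_model("scene"); Ti=np.linalg.inv(np.array(m["cam_to_world"]))
def pr(p):
    q=Ti@np.append(p,1); return np.array([m["fx"]*q[0]/q[2]+m["cx"],m["fy"]*q[1]/q[2]+m["cy"]])*3.7
a=np.radians(5.74); yd=np.array([-np.sin(a),np.cos(a),0]); 
for p in([.569,.41,.055],[.573,.368,.072],[.577,.33,.05]): print(pr(np.array(p)+yd*.01)-pr(np.array(p)))
E
```

```text
11 cap (0, 0, 1.0) tube rim (0, 0, 1.0) jaw (0, 0, 1.0)
12 cap (0, 0, 0.987) tube rim (-6, 3, 0.967) jaw (-15, 8, 0.982)
13 cap (-1, 1, 0.949) tube rim (-13, 7, 0.962) jaw (-21, 12, 0.965)
14 cap (-6, 4, 0.946) tube rim (-18, 10, 0.96) jaw (-26, 15, 0.981)
[-16.09407636   8.99065058]
[-15.22348013   8.27873975]
[-14.21695408   8.00454513]
```

The V has given about 3.7 mm (some 11 N); the target is 5.2 mm. Another 3°.

>>> apply_moves(
  motion=[
    [[-0.01,0.13,0],-1.5],
    [[-0.02,0.25,0],-3],
    [[-0.02,0.25,0],-3],
    [[-0.02,0.25,0],-3],
  ],
)

```text
clock: 16.2
tool_pos: [0.5408, 0.1998, 0.0703]
orientation: [-179.9, 0.1, 97.9]
force: [-3.4, -7.5, 7.6]
opening: 0.0193
```

```bash
python3 look.py 15; python3 vm.py 15
```

```text
[0.54080292 0.1998535  0.07028083] [-1.79868331e+02  1.25266526e-01  9.79273850e+01] [-3.43464601 -7.37851816  6.11502709] [-2.86506853  1.14814623  0.22601696] 0.019103863489826463
r 0.04902552430753676 theta 85.85160827448746 Ftan -7.110724957506716 Frad 3.959408291948095
15 cap (-8, 4, 0.944) tube rim (-20, 11, 0.961) jaw (-28, 16, 0.979)
```

View pics/s15.png

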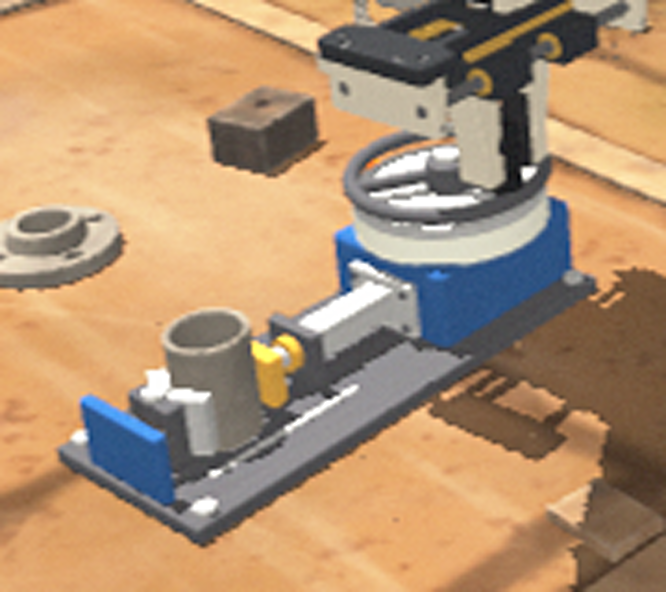

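About 4.9 mm, so I'll let go here, lift, and look at the pointer from the far side.

>>> apply_moves(
  motion=[
    [[0,0,0],0],
    [[0,0,0],0],
    [[0,0,0],0],
    [[0,0,0],0],
    [[0,0,0],0],
    [[0,0,0],0],
    [[0,0,3],0],
    [[0,0,7],0],
    [[0,0,11],0],
    [[0,0,11],0],
  ],
  hand=6,
)

```text
clock: 17.25
tool_pos: [0.5448, 0.2034, 0.1865]
orientation: [179.5, -0.2, 97.8]
force: [0.3, -0.3, 0.4]
opening: 0.0598
```

```bash
python3 look.py 16; python3 vm.py 16; python3 -c "
from h import *
print(ctrl.get_obs()['joint_pos'])"
```

```text
[0.54323819 0.20285092 0.183496  ] [ 1.79684681e+02 -1.64744988e-01  9.77924591e+01] [-0.03170455  0.53414104 -1.15530619] [-0.05269579  0.0827672  -0.01192152] 0.0598979330289639
r 0.04646505501170161 theta 89.32291410642932 Ftan 0.534478398049025 Frad 0.02539033645950442
16 cap (-8, 4, 0.945) tube rim (-20, 11, 0.96) jaw (-28, 16, 0.977)
[ 3.98117702e+01  1.18013871e+01 -1.27930580e+01  3.03337110e-02
 -6.50508604e+01 -1.22032474e+02]
```

>>> apply_moves(
  motion=[
    [[1,0,0],8.5],
    [[2,0,0],17],
    [[3,0,0],25.5],
    [[4,0,0],34],
    [[5,0,0],42.5],
    [[6,0,0],51],
    [[7,0,0],59.5],
    [[8,0.2,0],68],
    [[9,0.4,0],76.5],
    [[10,0.6,0],85],
  ],
)

```text
clock: 18.3
tool_pos: [0.6415, 0.2077, 0.1788]
orientation: [-180.0, -0.1, -176.9]
force: [0.0, 0.4, 0.0]
opening: 0.0603
```

>>> apply_moves(
  motion=[
    [[0.3,0,0],8.5],
    [[0.6,0,0],17],
    [[1,0,0],25.5],
    [[1.3,0,0],34],
    [[1.3,0,0],42.5],
    [[1.3,0,0],51],
    [[1.3,0,-1],59.5],
    [[1.3,0,-2],68],
    [[1.3,0,-3],76.5],
    [[1.3,0,-3],85],
  ],
)

```text
clock: 19.3
tool_pos: [0.6531, 0.2072, 0.147]
orientation: [179.8, -0.1, -91.9]
force: [-0.9, 0.1, 0.1]
opening: 0.0598
```

>>> apply_moves(
  motion=[
    [[0,0,0],0],
    [[0,0,0],0],
  ],
)

```text
clock: 19.5
tool_pos: [0.6544, 0.2077, 0.1496]
orientation: [180.0, -0.0, -92.5]
force: [0.8, 0.4, 0.2]
opening: 0.06
```

Run:
```python
from h import *
o=ctrl.get_obs(); print(o["tool_pos"],o["orientation"])
p,d=ctrl.snapshot("wrist"); cv2.imwrite("pics/w17.png",p); np.save("pics/w17.npy",d)
```

```text
[0.65441918 0.20766517 0.14957384] [ 1.79955844e+02 -2.47288121e-02 -9.24894780e+01]
```

View pics/w17.png

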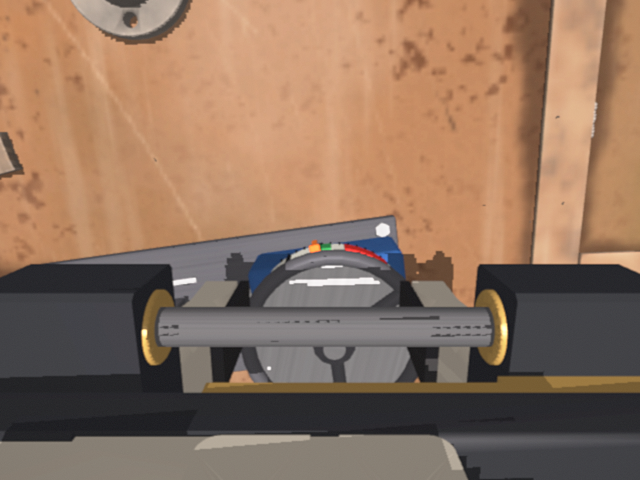

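>>> apply_moves(
  motion=[
    [[2,0,0],0],
    [[4,0,-1],0],
    [[4,0,-2],0],
    [[4,0,-2],0],
    [[4,0,-2],0],
  ],
)

```text
clock: 20.05
tool_pos: [0.694, 0.2076, 0.13]
orientation: [180.0, -0.0, -92.3]
force: [-0.9, -0.4, 0.1]
opening: 0.0602
```

Run:
```python
from h import *
o=ctrl.get_obs(); print(o["tool_pos"],o["orientation"])
p,d=ctrl.snapshot("wrist"); cv2.imwrite("pics/w18.png",p); np.save("pics/w18.npy",d)
cv2.imwrite("pics/w18c.png",cv2.resize(p[200:310,230:420],None,fx=4.2,fy=4.2,interpolation=2))
```

```text
[0.69404543 0.20758298 0.13004112] [ 1.79956599e+02 -3.10015144e-02 -9.23010368e+01]
```

View pics/w18c.png

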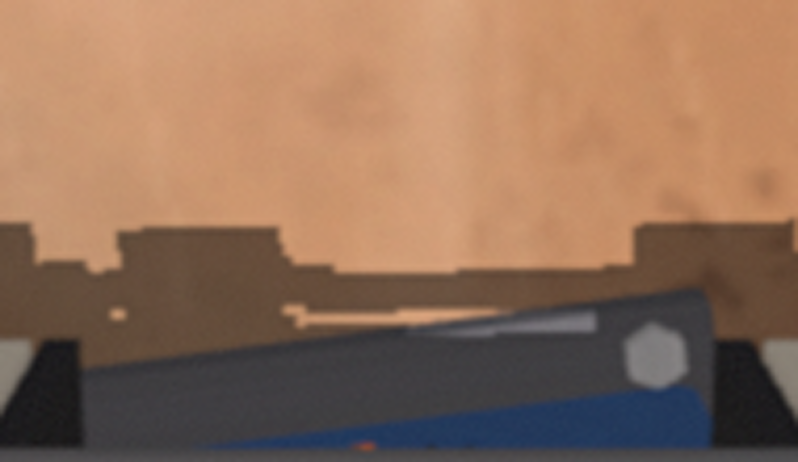

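Too far out: the rod hides the scale. I'll come back 2 cm.

>>> apply_moves(
  motion=[
    [[-2.2,0,0],0],
    [[-2.2,0,0],0],
    [[-2.2,0,0],0],
    [[-2.2,0,0],0],
  ],
)

```text
clock: 20.5
tool_pos: [0.6731, 0.208, 0.1311]
orientation: [-179.9, 0.0, -92.2]
force: [0.3, -0.6, -0.2]
opening: 0.06
```

Run:
```python
from h import *
o=ctrl.get_obs(); print(o["tool_pos"],o["orientation"])
p,d=ctrl.snapshot("wrist"); cv2.imwrite("pics/w19.png",p); np.save("pics/w19.npy",d)
cv2.imwrite("pics/w19c.png",cv2.resize(p[210:310,230:420],None,fx=4.2,fy=4.2,interpolation=2))
```

```text
[0.6730605  0.20801412 0.13110175] [-1.79933126e+02  3.42292827e-02 -9.22284433e+01]
```

View pics/w19c.png

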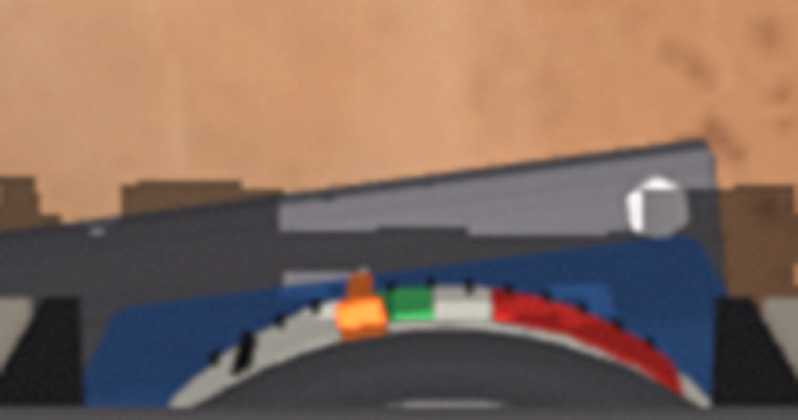

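The pointer is at crop (360,300), the black zero mark at (243,353), the visible green at 387 to 435 and red from 492. I'll convert these to angles.

Run:
```python
from h import *
T=wristT(dict(tool_pos=np.array([.6731,.208,.1311]),orientation=[-179.93,.03,-92.23]))
f=lambda x,y:((x+.5)/4.2-.5+230,(y+.5)/4.2-.5+210)
C=np.array([.5897,.2034])
for n,x,y,z in(("zero",243,353,.068),("zeroT",236,368,.068),("ptr body",360,310,.07),("ptr tip",360,280,.068),("greenL",387,303,.068),("greenR",434,303,.068),("redL",493,305,.068),("redR",680,385,.068)):
    p=onz("wrist",*f(x,y),z,T); r=p[:2]-C; print(n,p.round(4),np.linalg.norm(r).round(4),"cw ang",round(-np.arctan2(r[1],r[0]),3))
```

```text
zero [0.6402 0.2332 0.068 ] 0.0586 cw ang -0.533
zeroT [0.6377 0.2344 0.068 ] 0.0572 cw ang -0.573
ptr body [0.6472 0.2147 0.07  ] 0.0586 cw ang -0.195
ptr tip [0.6513 0.2146 0.068 ] 0.0626 cw ang -0.18
greenL [0.6474 0.2106 0.068 ] 0.0582 cw ang -0.124
greenR [0.6471 0.2034 0.068 ] 0.0574 cw ang -0.0
redL [0.6465 0.1944 0.068 ] 0.0575 cw ang 0.157
redR [0.6322 0.1658 0.068 ] 0.0568 cw ang 0.725
```

Relative to the marks, the pointer stands at about 0.34 rad (about 13 N). That is inside green but about 5 mm short of the middle. I'll grip the knob again and turn roughly 2.5° more.

>>> apply_moves(
  motion=[
    [[-4,-0.3,0],5],
    [[-8,-0.5,0],10],
    [[-12,-0.8,0],10],
    [[-13.2,-0.8,0],10],
    [[-13.2,-0.8,0],10],
    [[-13.2,-0.8,0],10],
  ],
)

```text
clock: 21.15
tool_pos: [0.5417, 0.2003, 0.1309]
orientation: [-179.9, 0.0, -82.2]
force: [0.0, -0.1, -0.3]
opening: 0.0602
```

```bash
python3 look.py 20
python3 - <<'E'
from h import *
o=ctrl.get_obs()
p,d=ctrl.snapshot("wrist"); cv2.imwrite("pics/w20.png",p)
E
```

```text
[0.54192477 0.20017307 0.13052168] [-1.79945391e+02  1.04999594e-02 -8.22398938e+01] [ 0.10273399 -0.55729103 -0.23280613] [-0.09242104  0.11232508 -0.03159555] 0.05982040064952022
r 0.04788408064272266 theta 86.13588872811002 Ftan -0.562947417056406 Frad -0.06494440220900616
```

View pics/w20.png

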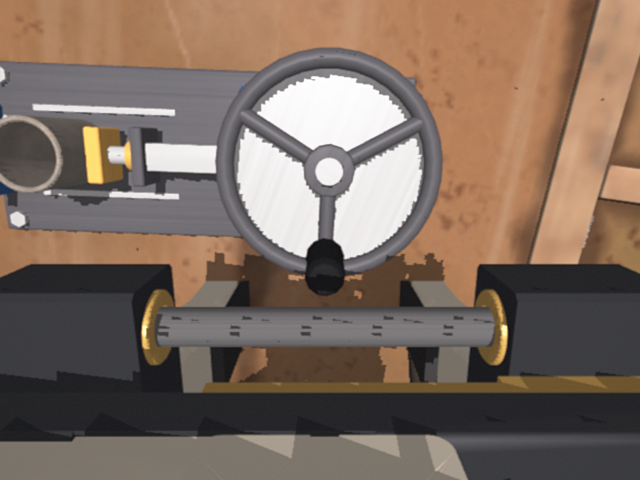

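The knob at (325,270) is centred between the fingers. I'll descend and grip.

>>> apply_moves(
  motion=[
    [[0,0,-2],0],
    [[0,0,-4.5],0],
    [[0,0,-6],0],
    [[0,0,-6],0],
    [[0,0,-6],0],
  ],
)

```text
clock: 21.75
tool_pos: [0.5414, 0.1996, 0.0701]
orientation: [180.0, -0.0, -82.3]
force: [-0.1, 0.3, 0.8]
opening: 0.0603
```

>>> apply_moves(
  motion=[
    [[0,0,0],0],
    [[0,0,0],0],
    [[0,0,0],0],
    [[0,0,0],0],
    [[0,0,0],0],
    [[0,0,0],0],
    [[0,0,0],0],
  ],
  hand=1.0,
)

```text
clock: 22.45
tool_pos: [0.5407, 0.1998, 0.0705]
orientation: [-180.0, 0.0, -82.2]
force: [-0.5, -0.9, 1.0]
opening: 0.0192
```

```bash
python3 look.py 21; python3 vm.py 20 21
```

```text
[0.54068941 0.19981128 0.07047894] [-1.79986033e+02  5.58561345e-03 -8.22284904e+01] [-0.45769036  0.38995503  1.26757018] [0.00398496 0.46281034 0.08186491] 0.01927185502578977
r 0.0491418050412636 theta 85.81209038823928 Ftan 0.4223379096374491 Frad 0.4279907526371087
20 cap (-8, 4, 0.946) tube rim (-20, 11, 0.96) jaw (-28, 16, 0.978)
21 cap (-8, 4, 0.945) tube rim (-20, 11, 0.961) jaw (-28, 16, 0.978)
```

>>> apply_moves(
  motion=[
    [[0,0.12,0],-1.5],
    [[-0.01,0.25,0],-3],
    [[-0.01,0.33,0],-4],
    [[-0.01,0.33,0],-4],
    [[-0.01,0.33,0],-4],
  ],
)

```text
clock: 23.0
tool_pos: [0.5406, 0.2014, 0.0704]
orientation: [180.0, -0.1, -86.3]
force: [1.7, -5.6, 3.0]
opening: 0.0191
```

```bash
python3 look.py 22; python3 vm.py 22
```

```text
[0.54061778 0.20139207 0.07043798] [ 1.79970298e+02 -1.37594334e-01 -8.62626497e+01] [ 2.65022341 -6.95032892  3.55166621] [-2.62156415 -0.47093836  0.33401195] 0.018783137488347125
r 0.04912327891075097 theta 87.65736416458643 Ftan -7.052848944631077 Frad -2.3639115977209597
22 cap (-8, 5, 0.942) tube rim (-21, 11, 0.959) jaw (-28, 16, 0.976)
```

>>> apply_moves(
  motion=[
    [[0,0.11,0],-1.3],
    [[0,0.11,0],-1.3],
    [[0,0.11,0],-1.3],
  ],
)

```text
clock: 23.35
tool_pos: [0.5406, 0.2023, 0.0704]
orientation: [180.0, -0.2, -87.6]
force: [2.6, -8.3, 2.4]
opening: 0.0192
```

```bash
python3 look.py 23; python3 vm.py 23
```

```text
[0.54059845 0.20229173 0.07042872] [ 1.79966875e+02 -1.52125245e-01 -8.75703580e+01] [ 1.86949394 -7.8220104   3.12688051] [-2.84801223 -0.58260281  0.38057241] 0.019470107911589506
r 0.04911405331025135 theta 88.70699217678856 Ftan -7.862204426883069 Frad -1.692511674766998
23 cap (-9, 6, 0.938) tube rim (-21, 12, 0.961) jaw (-29, 17, 0.973)
```

>>> apply_moves(
  motion=[
    [[0,0,0],0],
    [[0,0,0],0],
    [[0,0,0],0],
    [[0,0,0],0],
    [[0,0,0],0],
    [[0,0,0],0],
    [[0,0,2],0],
    [[0,0,4.5],0],
    [[0,0,6],0],
    [[0,0,6],0],
  ],
  hand=6,
)

```text
clock: 24.4
tool_pos: [0.5419, 0.205, 0.1328]
orientation: [-179.8, 0.1, -87.5]
force: [0.3, 0.0, -0.3]
opening: 0.06
```

>>> apply_moves(
  motion=[
    [[3,0,0.5],-1],
    [[7,0.3,0.5],-2],
    [[11,0.4,0.5],-3],
    [[13.2,0.5,0.3],-4.5],
    [[13.2,0.5,0.1],-4.5],
    [[13.2,0.5,0.1],-4.5],
    [[13.2,0.5,0.1],-4.5],
  ],
)

```text
clock: 25.1
tool_pos: [0.6715, 0.209, 0.1307]
orientation: [179.9, -0.0, -92.0]
force: [-0.7, 0.3, 0.4]
opening: 0.0599
```

```bash
python3 look.py 24; python3 vm.py 24
python3 - <<'E'
from h import *
o=ctrl.get_obs(); print(o["tool_pos"],o["orientation"])
p,d=ctrl.snapshot("wrist"); cv2.imwrite("pics/w24.png",p)
cv2.imwrite("pics/w24c.png",cv2.resize(p[210:310,230:420],None,fx=4.2,fy=4.2,interpolation=2))
E
```

```text
[0.67164251 0.20918109 0.13128688] [ 1.79979643e+02 -5.22826308e-03 -9.19948405e+01] [-0.84320381 -0.01723252 -0.19159852] [-0.08084719  0.15440357 -0.0045961 ] 0.06032546242300556
r 0.08214618718151023 theta -94.03555969699185 Ftan -0.042151162685389695 Frad -0.8423258894161583
24 cap (-9, 6, 0.938) tube rim (-21, 12, 0.962) jaw (-29, 17, 0.974)
[0.67164251 0.20918109 0.13128688] [ 1.79979643e+02 -5.22826308e-03 -9.19948405e+01]
```

View pics/w24c.png

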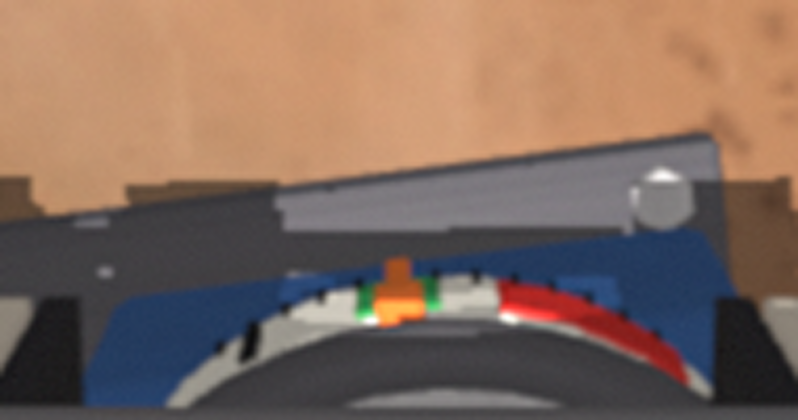

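View pics/s24.png

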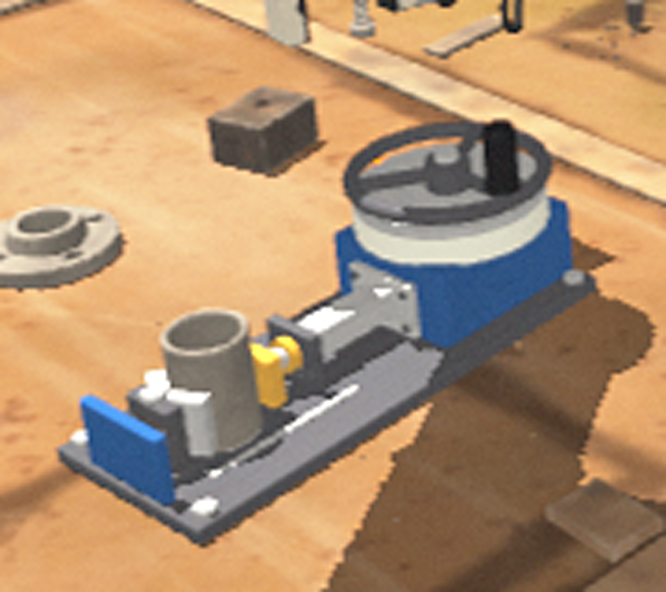

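The pointer at crop (399,290) has equal green on both sides: 357 to 375 on the left and 425 to 440 on the right. The tube stands upright in the V, and the robot is clear. Handing in.

```bash
python3 -c "
from plant import ctrl
print(ctrl.close_job())"
```

```text
the job is handed in; nothing more can be done
None
```

I stood the grey steel tube on the clamp bed, let go of it, and turned the handwheel clockwise by its knob until the tube was home in the V. I handed the job in at about 25 s of the 64 s allowed.

**Last checks:**
- **Pointer:** it stands in the middle of the green band, with about equal green showing on both sides, and it was never seen in the red band.
- **V stop:** it has given about 5 to 6 mm by image tracking, which is roughly 16 N and agrees with the pointer.
- **Tube and robot:** the tube looks upright in the V, and the gripper was open and clear of everything.

**What went wrong or disagreed:**
- **First knob grip missed:** the real finger tips end about 37 mm short of the stated TCP, so I closed on air above the knob. Nothing was touched, and I gripped again lower. By the same offset, the tube was held only near its top rim on the way over.
- **First clamping stopped short:** it ended at about 0.34 rad of pointer travel, inside green but about 5 mm before the middle, so I gripped the knob again and turned it slightly further.
- **Jaw position:** the wrist and top cameras disagreed by about 5 mm, so I found the bite point by watching the V stop move.
- **Not rechecked:** I did not measure the bolt, nut and offcut again at the end; no move lowered the gripper near them.

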